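# Flash-test a batch of fuse carriers

## Task

Get the black fuse carriers into the insulation test set and start their test: first turn the selector back to OFF (fully anticlockwise, to its stop) and pull the carriage fully out by its red handle, then lift every black carrier out of the yellow tray and lay each flat in a bay of its own, push the carriage fully home under the hood, and only then turn the selector clockwise exactly three clicks from OFF. Keep the selector at OFF whenever the carriage is out, never take it past the third click with carriers on the carriage, and leave the white link carrier in its pocket and the other things on the bench alone.

Things in the scene. Friction and masses are not known exactly. Their poses are not given: they have to be found in the camera images.
- dial_grip (a point): selector: black bar knob upright on the face-up panel (79 mm above the bench) of the blue control desk. Bar 44 long, 12 thick, 32 mm tall, on a 6 mm thick skirt 50 mm across. Point on the turning axis, 29 mm above the panel, 9 mm below the bar's top; x along the bar to its white-lined pointer end, z up. Green panel mark: OFF; five black marks: ranges
- dial (a joint): selector angle, rad, growing clockwise seen from above: 0 at the anticlockwise end stop (OFF), then five detents one click (30 degrees) apart: first 0.524, second 1.047, third 1.571, fourth 2.094, fifth 2.618 (other end stop). Let go, it is pulled to the nearest detent; about 0.04 Nm takes it over a click. It may be left on any range at the start
- carriage_handle (a point): red upright handle post of the carriage, 14 mm thick (y), 20 mm (x), 48 mm tall from the carriage floor's level; pinch from above across y. Point on its centre line, 36 mm above the carriage floor, 12 mm below the post's top, 86 mm to the robot's side of carriage_floor; x along the slide towards the hood (in), z up. Moves with the carriage
- carriage (a joint): travel of the carriage, m: 0 fully home under the hood, growing as it is pulled out towards the robot, 0.105 fully out at its stop. Sliding it takes about 2 to 3 N; it stays where it is left. At the start it is in, within 12 mm
- carriage_floor (a point): centre of the grey carriage's floor, upper face, 17 mm above the bench; x to the hood (in), y across the row of bays (left), z up. Carriage 80 (x) by 223 mm (y), walls 9 mm high. Clear fixed hood: roof 74 to 79 mm above the bench, yellow front edge. Carriage fully out: hood edge 54 mm beyond this point and all bays open above; home: all bays under the hood
- bay1 (a point): centre of bay 1 of four in the carriage, on the floor's upper face, axes as carriage_floor. Inside 72 mm (x) by 52 mm (y), dividers 3 mm thick and 9 mm high, bays 55 mm apart along y, bay 1 nearest the control desk. One carrier lies flat in a bay with its rib along x, either way round
- bay2 (a point): centre of bay 2 of four in the carriage, on the floor's upper face, axes as carriage_floor. Inside 72 mm (x) by 52 mm (y), dividers 3 mm thick and 9 mm high, bays 55 mm apart along y, bay 1 nearest the control desk. One carrier lies flat in a bay with its rib along x, either way round
- bay3 (a point): centre of bay 3 of four in the carriage, on the floor's upper face, axes as carriage_floor. Inside 72 mm (x) by 52 mm (y), dividers 3 mm thick and 9 mm high, bays 55 mm apart along y, bay 1 nearest the control desk. One carrier lies flat in a bay with its rib along x, either way round
- bay4 (a point): centre of bay 4 of four in the carriage, on the floor's upper face, axes as carriage_floor. Inside 72 mm (x) by 52 mm (y), dividers 3 mm thick and 9 mm high, bays 55 mm apart along y, bay 1 nearest the control desk. One carrier lies flat in a bay with its rib along x, either way round
- carrier1_grip (a point): black pull-out fuse carrier, 100 to 160 g: block 64 x 44 x 18 mm, copper ends, with an upright grip rib on top 44 long, 12 thick, from 18 to 48 mm above the underside. Point on its centre line 38 mm above the underside; x along block and rib, y across, z up. Pinch the rib across y, fingertips no lower than 18 mm above the underside. In a tray pocket at first. None if absent
- carrier2_grip (a point): another black fuse carrier like carrier1, same point and axes; None if absent (two to four of the four black carriers are present)
- carrier3_grip (a point): another black fuse carrier like carrier1, same point and axes; None if absent (two to four of the four black carriers are present)
- carrier4_grip (a point): another black fuse carrier like carrier1, same point and axes; None if absent (two to four of the four black carriers are present)
- link_grip (a point): white solid-link carrier, same shape, point and axes as carrier1, in another pocket of the same tray; it is not tested and stays in its pocket
- tray: loose yellow tray, 0.7 kg, 152 (x) by 165 (y) by 22 mm high, origin at the centre of its underside. Six pockets 67 x 47 mm, floor 6 mm above the bench, walls 16 mm above that floor, centres at x = -36.5, 36.5 and y = -53, 0, 53 mm. About 1.5 mm play round a carrier, rib along x: only the rib can be gripped, and it must rise straight up 16 mm before it is free
- tester: fixed insulation test set: grey bed with rails, clear hood and carriage on the left, blue control desk on the right. Origin on the bench; in its frame the selector's axis is at x = -25, y = -122.5 mm, the slide's centre line at y = 75 mm; x along the slide towards the hood. Bed 275 x 246 mm, desk 215 x 145 x 78 mm
- screwdriver: green-handled screwdriver lying on the bench, 190 mm; not needed
- pliers: blue-handled pliers lying on the bench, about 165 mm; not needed
- tape: roll of black tape lying flat, 80 mm across, 19 mm high; not needed
- meter: grey and orange hand-held meter lying face up, 150 x 78 x 41 mm; not needed
- fusebox: small open cardboard box with three white cartridge fuses, 100 x 75 x 32 mm; not needed
- breaker: black moulded breaker with a small toggle on top, 78 x 36 x 67 mm; not needed
Mind the look-alikes: they are no part of the job. Leave any green or purple look-alike of the part that bears carrier2_grip alone. Leave any turquoise look-alike of the part that bears carrier1_grip alone.

How it is judged:
By the outcome, as a careful person would: the job done as asked, in the order asked, and still so for the second after the job is handed in, with the robot touching nothing.
Of carrier1, carrier2, carrier3, carrier4 only 2 to 4 are there at a start; the rules pass over those that are not, and their reading is None.
At some moment in a run one of tray may be knocked a few centimetres aside while the robot is not near it.
Once in a run the grip may slacken for a moment while it holds something.
It also fails if it takes over 210 s, if anything falls off the work surface, if the arm or the gripper's body presses on something with over 40 N, if the wrist force passes 120 N, or if a joint passes its speed limit or range.

## Robot

A 6-joint arm with a two-finger parallel gripper is mounted at the origin on the work surface. World frame = base frame: x ahead of the robot, y to its left, z up, the work surface at z = 0. Lengths are in m, angles in degrees, forces in N, time in s.
With the tool pointing down it reaches from about 0.25 to 0.725 m from the base axis. Payload 9.7 kg.
Tool frame: the origin (TCP) lies midway between the tips of the shut fingers; the grasp point (between the pads) lies 19 mm behind it; y points along the fingers, x is the direction in which the jaws open and shut, and the axes are right-handed (so a half turn about y gives the same grasp; the last joint's range is limited). The gripper opens to 85 mm and grips with 20 to 120 N. Pads are 22 mm wide; open, the fingers measure 114 mm over their backs; the gripper's body (76 mm by 85 mm) begins 54 mm behind the grasp point. The pads swing forward as they close: fully open they stand 13 mm farther back than shut.
Start: joints at [0, 4.979, 10.078, 95.1, 0, 90], TCP at [0.55, -0, 0.231] pointing down, gripper open.
Joint ranges: [-179.16, 179.16], [-48.56, 103.87], [-65.8, 70.77], [-126.05, 130.52], [-82.76, 87.17], [-180, 180]. Speed limits (degrees/s): [127.2, 127.2, 147.25, 180, 180, 180].

## Interface

Orientations are given as [roll, pitch, yaw] about the fixed x, y, z axes, in that order (R = Rz(yaw) Ry(pitch) Rx(roll)).
In Python, from workcell import get_obs, camera, job_done gives the robot as it stands.
- The arm moves only by the tool play_rows, never from a script. Its argument "moves" is a list of rows, each a list of 3 entries, a list of its own where there are three numbers: the turn, a rotation vector about the tool's x, y, z in degrees, then the shift along the tool's x, y, z in m, then the opening in per cent of the stroke, from 0 (shut) to 100 (fully open). A call has exactly 5 rows; each row is the pose to reach, as a shift and turn from the pose commanded when the call began, along the tool's axes at that moment; what a row does not reach only later rows make up. A row lasts 1/10 s, in which the tool goes at most 50 mm and 8.59 degrees, less where a joint would pass 70% of its speed; a pose out of reach is approached as far as the arm can. A call with a gripper value outside its range is refused whole. The fingers move at their own pace and stop on an object; "grip_force" is the grip in N (left out, the last holds). Time passes only in rows, so rows that repeat a pose let the fingers close, or fill a call up. It gives the time, the measured TCP pose, the force and the opening at its end, in the units of the state.
- get_obs(): the state, without advancing time (a new reading comes with each control period).
- camera(name): name is "scene" or "side" or "wrist"; returns a dict with "img" (420x560x3 uint8, red, green, blue), "fov_y" (degrees; the focal length in pixels is half the picture's height over the tangent of half this angle, whatever the lens; pixels are square), "cx", "cy" (the principal point, pixels), "world_from_camera" (4x4, takes a point from camera to world coordinates). Camera axes: x right, y up, looking along -z (the intrinsics and any distortion apply to the point x, -y, -z); pixel columns grow to the right and rows downward; lengths in m; the calibration is good to about 2 mm. A picture is of the moment at which its call begins. There is no depth.
- job_done(): hands the job in, once; it reports no verdict.
The state is a dict: "time": time; "q": joint angles; "qd": joint speeds; "joint_efforts": joint torques, N m; "ee_pos": TCP position; "tcp_rot": TCP orientation; "wrist_force": force on the tool from outside, world axes, zero at the start; "torque": the same for the moment, N m; "opening": finger opening in m.
Only numpy, scipy, OpenCV 4.12 (cv2) and the standard library are available. Lean on these libraries where they do the work, as an engineer would, in place of code of your own. Each camera call takes 0.05 s, during which the arm holds its last target.

## Working session

There is one attempt and no reset: what is moved stays moved. The work goes in short steps, Python scripts to look and compute and a tool call to move; the robot and the scene stay as the last step left them, time stands still between calls to the robot, and variables do not carry over. Pictures are saved under pics/ and viewed, and the job is handed in when it is done.

Besides the shell and the picture viewer there is one more tool, called after "Call:" as name(argument=value, ...) on one line, values as JSON. play_rows: Moves the arm, as the interface text tells. Its arguments: {"type":"object","properties":{"moves":{"type":"array"},"grip_force":{"type":"number"}},"required":["moves"]}

```bash
ls; mkdir -p pics; cat > h.py <<'E'
import numpy as np, cv2
from workcell import get_obs, camera, job_done
def snap(name,fn):
    c=camera(name); cv2.imwrite('pics/'+fn+'.png',c['img'][:,:,::-1]); 
    np.savez('pics/'+fn+'.npz',**{k:v for k,v in c.items()})
    return c
E
python3 - <<'E'
from h import *
for n in ('scene','side','wrist'):
    c=snap(n,n+'0'); print(n,{k:v for k,v in c.items() if k!='img'})
print(get_obs())
E
```

```text
pics
scene {'fov_y': 46.873392943869185, 'cx': 273.4920016869849, 'cy': 221.74559551669716, 'world_from_camera': array([[ 0.27245484, -0.83051467,  0.48581247,  1.17337812],
       [ 0.96216465,  0.23661635, -0.13509957, -0.17664202],
       [-0.002749  ,  0.50424011,  0.86355912,  1.25497982],
       [ 0.        ,  0.        ,  0.        ,  1.        ]])}
side {'fov_y': 55.922442713811186, 'cx': 288.0805725776254, 'cy': 208.98156023687545, 'world_from_camera': array([[-0.99274185,  0.04294844, -0.11233457,  0.4192036 ],
       [-0.11802287, -0.52742883,  0.84136166,  0.87251951],
       [-0.02311332,  0.84851297,  0.52866957,  0.632387  ],
       [ 0.        ,  0.        ,  0.        ,  1.        ]])}
wrist {'fov_y': 67.16247372913269, 'cx': 281.3722541587591, 'cy': 211.26821073246347, 'world_from_camera': array([[ 9.99998442e-01, -5.53167556e-04,  1.67648613e-03,
         5.50037724e-01],
       [ 2.67775241e-05,  9.54284438e-01,  2.98900003e-01,
         7.61764366e-02],
       [-1.76518640e-03, -2.98899492e-01,  9.54282965e-01,
         3.72419531e-01],
       [ 0.00000000e+00,  0.00000000e+00,  0.00000000e+00,
         1.00000000e+00]])}
{'time': 0.15, 'q': array([ 1.20627325e-06,  5.00243500e+00,  1.00454407e+01,  9.50969229e+01,
       -1.69799525e-03,  8.99988460e+01]), 'qd': array([-0.02820744, -0.10429405,  0.03529218,  0.00668   ,  0.12524438,
        0.1191184 ]), 'joint_efforts': array([-3.04631758e-03, -5.20762289e+01,  4.65044117e+01,  1.38444663e-02,
       -2.16874664e-04, -1.82086734e-05]), 'ee_pos': array([ 5.49846338e-01, -8.43457205e-06,  2.30764595e-01]), 'tcp_rot': array([-9.00016969e+01,  5.39172475e-02,  1.15525412e-03]), 'wrist_force': array([-0.95986146,  0.43392185,  0.3349966 ]), 'torque': array([-0.01509908,  0.00323809,  0.01826661]), 'opening': 0.08532814069059402}
```

View images.

View pics/scene0.png

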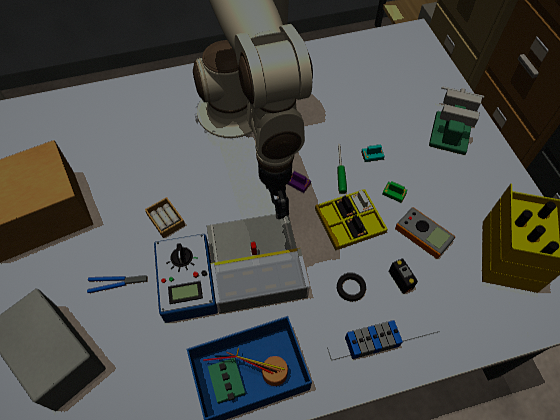

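View pics/side0.png

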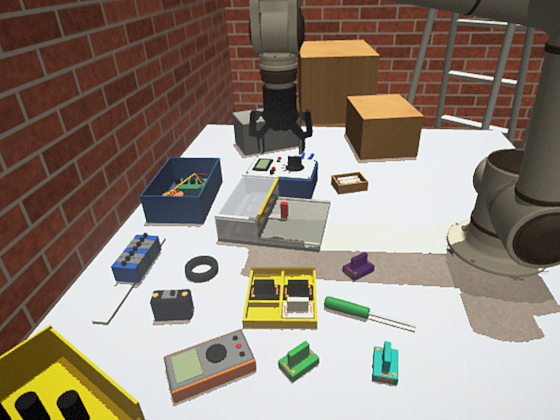

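View pics/wrist0.png

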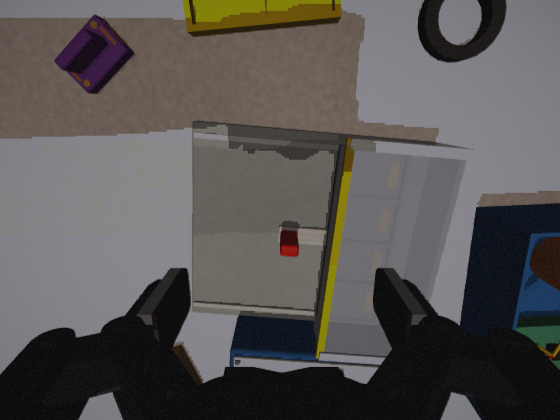

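```bash
python3 - <<'E'
import cv2
a=cv2.imread('pics/scene0.png'); 
def crop(a,x0,y0,x1,y1,s,fn): cv2.imwrite('pics/'+fn+'.png',cv2.resize(a[y0:y1,x0:x1],None,fx=s,fy=s,interpolation=cv2.INTER_CUBIC))
crop(a,145,200,325,320,4.4,'c1'); crop(a,310,180,400,255,8,'c2')
b=cv2.imread('pics/side0.png'); crop(b,230,140,340,260,5,'c3'); crop(b,235,255,335,335,7,'c4')
E
```

```text
(no output)
```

View pics/c1.png

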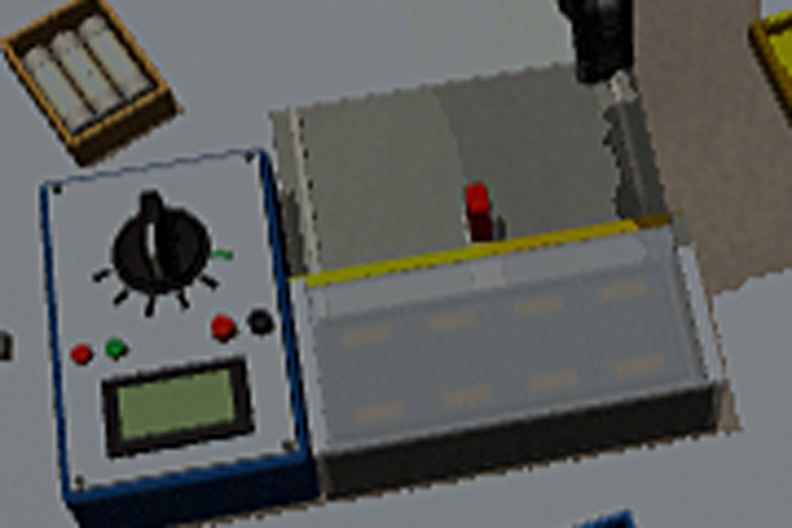

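View pics/c2.png

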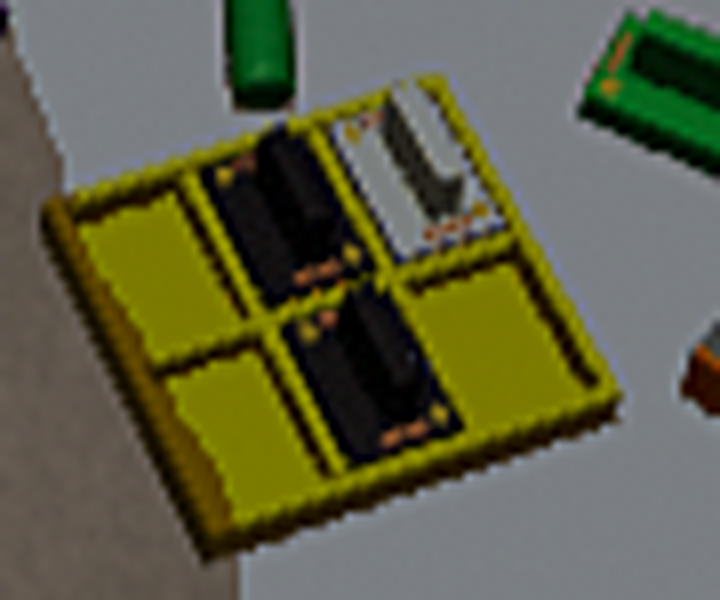

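View pics/c3.png

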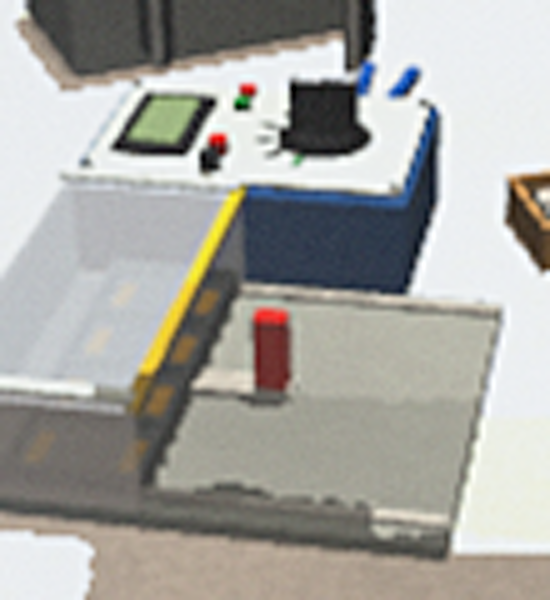

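View pics/c4.png

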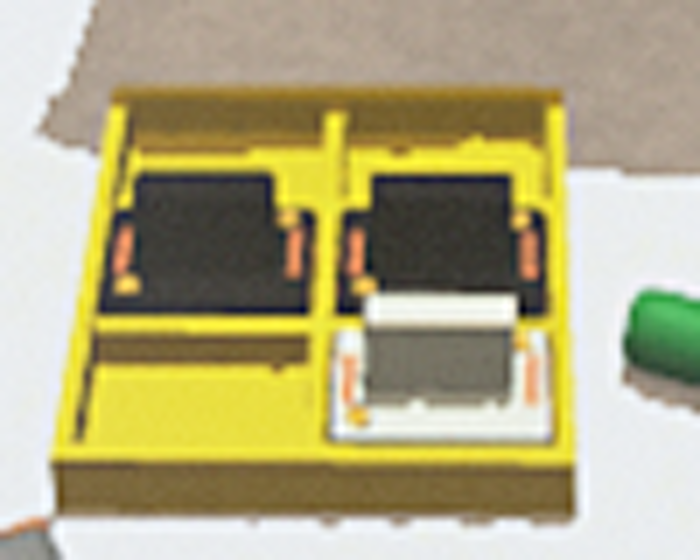

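```bash
cat >> h.py <<'E'
def K(c):
    f=210/np.tan(np.radians(float(c['fov_y']))/2); return f,float(c['cx']),float(c['cy'])
def bp(c,px,z):
    f,cx,cy=K(c); T=np.array(c['world_from_camera'])
    d=T[:3,:3]@np.array([(px[0]-cx)/f,-(px[1]-cy)/f,-1]); o=T[:3,3]
    return (o+d*(z-o[2])/d[2])
def pj(c,P):
    f,cx,cy=K(c); T=np.array(c['world_from_camera'])
    p=T[:3,:3].T@(np.asarray(P,float)-T[:3,3]); return np.array([cx+f*p[0]/-p[2], cy-f*p[1]/-p[2]])
def ld(fn): return dict(np.load('pics/'+fn+'.npz'))
E
python3 - <<'E'
from h import *
np.set_printoptions(precision=4,suppress=True)
s=ld('scene0'); d=ld('side0')
def C(x,y): return (145+(x)/4.4-.4,200+y/4.4-.4)
print('panel');
for p in [(42,185),(265,150),(300,458),(68,495)]: print(bp(s,C(*p),.079))
print('marks'); 
for p in [(222,254),(210,281),(183,300),(150,308),(120,297),(102,275)]: print(bp(s,C(*p),.079))
print('knobtop ends',bp(s,C(150,195),.117),'skirt c',bp(s,C(163,247),.085))
print('handle top',bp(s,C(477,187),.065))
D=lambda x,y:(230+x/5-.4,140+y/5-.4)
print('handle top side',bp(d,D(272,316),.065))
print('panel side');
for p in [(432,100),(408,205),(62,178),(135,85)]: print(bp(d,D(*p),.079))
print('yellow edge', [bp(s,C(*p),.077) for p in [(300,280),(680,215)]])
print('tray')
T=lambda x,y:(310+x/8-.4,180+y/8-.4)
for p in [(48,205),(435,75),(618,395),(207,530)]: print(bp(s,T(*p),.022))
D=lambda x,y:(235+x/7-.4,255+y/7-.4)
for p in [(112,92),(562,92),(575,460),(53,462)]: print(bp(d,D(*p),.022))
print('rib tops side',[bp(d,D(*p),.054) for p in [(204,176),(441,178),(441,300)]])
E
```

```text
panel
[ 0.4829 -0.3253  0.079 ]
[ 0.4965 -0.1862  0.079 ]
[ 0.7029 -0.2083  0.079 ]
[ 0.6883 -0.3417  0.079 ]
marks
[ 0.5608 -0.2264  0.079 ]
[ 0.5767 -0.2369  0.079 ]
[ 0.5847 -0.2551  0.079 ]
[ 0.5845 -0.2753  0.079 ]
[ 0.5723 -0.2915  0.079 ]
[ 0.5547 -0.2995  0.079 ]
knobtop ends [ 0.5298 -0.2589  0.117 ] skirt c [ 0.5493 -0.2599  0.085 ]
handle top [ 0.5513 -0.063   0.065 ]
handle top side [ 0.5549 -0.0619  0.065 ]
panel side
[ 0.4813 -0.3213  0.079 ]
[ 0.4869 -0.1727  0.079 ]
[ 0.7019 -0.1923  0.079 ]
[ 0.6823 -0.3315  0.079 ]
yellow edge [array([ 0.5901, -0.1841,  0.077 ]), array([0.6111, 0.0519, 0.077 ])]
tray
[0.4591 0.1537 0.022 ]
[0.4438 0.3148 0.022 ]
[0.5939 0.3279 0.022 ]
[0.6053 0.1651 0.022 ]
[0.6063 0.1692 0.022 ]
[0.4552 0.1554 0.022 ]
[0.4417 0.3158 0.022 ]
[0.591  0.3312 0.022 ]
rib tops side [array([0.5604, 0.2424, 0.054 ]), array([0.4877, 0.2365, 0.054 ]), array([0.4826, 0.2883, 0.054 ])]
```

Call:
play_rows(moves=[[[0, 0, 0], [0, 0, -0.04], 100], [[0, 0, 0], [0, 0, -0.09], 100], [[0, 0, 0], [0, 0, -0.14], 100], [[0, 0, 0], [0, 0, -0.18], 100], [[0, 0, 0], [0, 0, -0.2], 100]])

```text
time: 0.65
ee_pos: [0.5495, -0.2031, 0.2307]
tcp_rot: [-90.0, 0.0, -0.1]
wrist_force: [0.1, -0.4, 0.1]
opening: 0.0854
```

```bash
python3 - <<'E'
from h import *
snap('wrist','w1'); o=get_obs(); print(o['ee_pos'],o['tcp_rot'],o['time'])
E
```

```text
[ 0.54941999 -0.20453048  0.23040416] [-9.00460079e+01  6.34087904e-02 -1.99109303e-01] 0.7
```

View pics/w1.png

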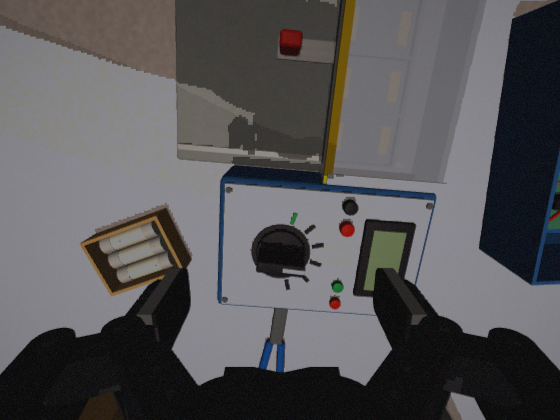

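```bash
python3 - <<'E'
import cv2
a=cv2.imread('pics/w1.png'); 
cv2.imwrite('pics/w1c.png',cv2.resize(a[195:310,215:345],None,fx=6,fy=5,interpolation=cv2.INTER_CUBIC)) if 0 else cv2.imwrite('pics/w1c.png',cv2.convertScaleAbs(cv2.resize(a[195:305,225:345],None,fx=5.4,fy=5.4,interpolation=cv2.INTER_CUBIC),alpha=1.6,beta=20))
E
```

```text
(no output)
```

View pics/w1c.png

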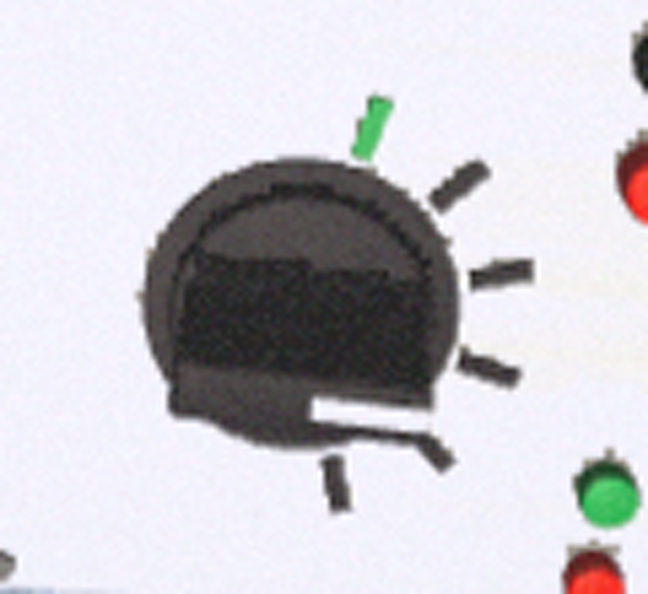

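```bash
python3 - <<'E'
from h import *
np.set_printoptions(precision=4,suppress=True)
w=ld('w1')
C=lambda x,y:(225+x/5.4-.4,195+y/5.4-.4)
M=[[(362,158),(382,98)],[(436,206),(486,166)],[(472,281),(532,268)],[(460,357),(520,378)],[(424,438),(448,466)],[(330,458),(342,510)]]
A=[];b=[]
for p,q in M:
    P=bp(w,C(*p),.079)[:2];Q=bp(w,C(*q),.079)[:2]; d=Q-P; print(P,Q,np.degrees(np.arctan2(d[1],d[0])),np.linalg.norm(d))
    n=np.array([-d[1],d[0]])/np.linalg.norm(d); A.append(n);b.append(n@P)
c=np.linalg.lstsq(np.array(A),np.array(b),rcond=None)[0]; print('axis from lines',c)
for p,q in M:
    P=bp(w,C((p[0]+q[0])/2,(p[1]+q[1])/2),.079)[:2]-c; print(np.degrees(np.arctan2(P[1],P[0])),np.linalg.norm(P))
l=[bp(w,C(*p),.117)[:2] for p in [(312,410),(432,420)]]; print(l,np.degrees(np.arctan2(*(l[1]-l[0])[::-1])),np.linalg.norm(l[1]-l[0]))
for e in [[(190,255),(415,272)],[(180,360),(432,385)],[(312,397),(434,407)]]:
  l=[bp(w,C(*p),.117)[:2] for p in e]; print(np.degrees(np.arctan2(*(l[1]-l[0])[::-1])))
l=[bp(w,C(*p),.117)[:2] for p in [(172,385),(434,405)]]; print('bar ends',l)
print('skirt', [bp(w,C(*p),.085)[:2] for p in [(145,300),(458,295),(300,158)]])
for p in [(229,188),(433,195),(222,299)]: print('panel corner',bp(w,p,.079))
print('handle',bp(w,(291,36),.065))
E
```

```text
[ 0.5593 -0.2318] [ 0.5628 -0.2204] 72.93436742778302 0.012000721015343125
[ 0.5729 -0.2412] [ 0.5819 -0.2334] 41.02190486248102 0.011886730719617846
[ 0.58   -0.2562] [ 0.5911 -0.2536] 13.226021806879428 0.01139513498339629
[ 0.5781 -0.2718] [ 0.5896 -0.2763] -20.999414706565467 0.012326880961332413
[ 0.5716 -0.289 ] [ 0.5764 -0.2951] -51.94829835375548 0.007705993003224902
[ 0.5535 -0.2933] [ 0.5559 -0.3047] -78.3077076171334 0.011644642729672618
axis from lines [ 0.5493 -0.2621]
71.88472957092978 0.03789929294514073
41.306830863249296 0.03753032254910192
11.183641246968236 0.03696471056062619
-19.069800952216205 0.036604421854778114
-50.44921197785998 0.03882067139405973
-81.58080849119766 0.03727418616729889
[array([ 0.55  , -0.2627]), array([ 0.5701, -0.2646])] -5.3958939288808105 0.02010191518226029
-4.779629480238053
-6.355484555559072
-5.297132448849304
bar ends [array([ 0.5269, -0.2581]), array([ 0.5703, -0.2619])]
skirt [array([ 0.5195, -0.2573]), array([ 0.5769, -0.2564]), array([ 0.548 , -0.2297])]
panel corner [ 0.4995 -0.1956  0.079 ]
panel corner [ 0.6942 -0.2028  0.079 ]
panel corner [ 0.4857 -0.3166  0.079 ]
handle [ 0.5579 -0.0638  0.065 ]
```

```bash
python3 - <<'E'
from h import *
o=get_obs(); print(o['q'],o['tcp_rot'])
E
```

```text
[-2.03869669e+01  1.01050206e+01  1.56566233e+01  9.55952387e+01
 -6.50638219e-02  6.98121417e+01] [-9.00460079e+01  6.34087904e-02 -1.99109303e-01]
```

Call:
play_rows(moves=[[[0, -8.5, 0], [0, 0, -0.02], 100], [[0, -17, 0], [0, 0, -0.04], 100], [[0, -25.5, 0], [0, 0, -0.055], 100], [[0, -34, 0], [0, 0, -0.061], 100], [[0, -42, 0], [0, 0, -0.061], 100]])

```text
time: 1.2
ee_pos: [0.5499, -0.2615, 0.2307]
tcp_rot: [-90.0, 0.0, 42.3]
wrist_force: [0.6, -0.3, 0.1]
opening: 0.0854
```

Call:
play_rows(moves=[[[0, -8.5, 0], [0, 0, 0], 100], [[0, -17, 0], [0, 0.01, 0], 80], [[0, -25.5, 0], [0, 0.02, 0], 80], [[0, -34, 0], [0, 0.03, 0], 80], [[0, -43, 0], [0, 0.03, 0], 80]])

```text
time: 1.7
ee_pos: [0.5495, -0.2603, 0.1994]
tcp_rot: [-89.9, -0.1, 85.0]
wrist_force: [0.0, -0.1, 0.1]
opening: 0.0686
```

```bash
python3 - <<'E'
from h import *
snap('wrist','w2'); o=get_obs(); print(o['ee_pos'],o['tcp_rot'],o['time'],o['q'])
E
```

```text
[ 0.54966613 -0.26042123  0.20013565] [-8.98953538e+01 -4.37660476e-02  8.54960135e+01] 1.75 [-2.53524073e+01  1.27146968e+01  1.53190546e+01  9.27177285e+01
  3.65718279e-03 -2.08484645e+01]
```

View pics/w2.png

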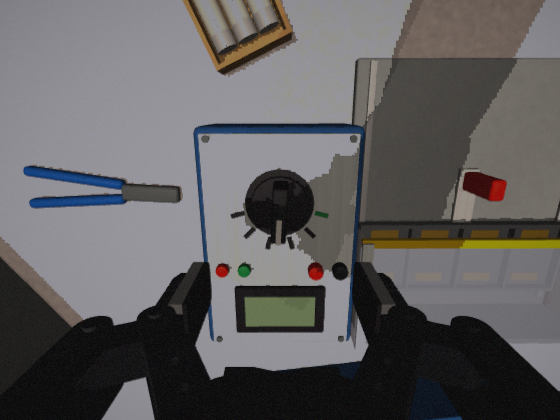

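Call:
play_rows(moves=[[[0, 0, 0], [0, 0.02, 0], 70], [[0, 0, 0], [0, 0.05, 0], 60], [[0, 0, 0], [0, 0.08, 0], 50], [[0, 0, 0], [0, 0.1, 0], 50], [[0, 0, 0], [0, 0.109, 0], 50]])

```text
time: 2.25
ee_pos: [0.5492, -0.2603, 0.09]
tcp_rot: [-89.8, -0.1, 84.5]
wrist_force: [0.8, -0.0, 0.3]
opening: 0.0423
```

Call:
play_rows(grip_force=30, moves=[[[0, 0, 0], [0, 0, 0], 50], [[0, 0, 0], [0, 0, 0], 30], [[0, 0, 0], [0, 0, 0], 5], [[0, 0, 0], [0, 0, 0], 5], [[0, 0, 0], [0, 0, 0], 5]])

```text
time: 2.75
ee_pos: [0.5508, -0.262, 0.094]
tcp_rot: [-90.2, 0.1, 84.6]
wrist_force: [0.7, -5.8, 5.1]
opening: 0.0113
```

```bash
python3 - <<'E'
from h import *
snap('wrist','w3'); o=get_obs(); print(o)
E
```

```text
{'time': 2.8, 'q': array([-2.54171697e+01,  1.24505726e+01,  3.29522571e+00,  8.06468059e+01,
       -5.90940584e-02, -1.99673864e+01]), 'qd': array([-0.05787659,  0.03699411,  0.07460686, -0.19951243,  0.04611213,
       -0.04532964]), 'joint_efforts': array([ 2.82896943e+00, -5.73549986e+01,  4.30011570e+01,  1.08672604e+00,
        1.22550745e+00,  8.89919320e-03]), 'ee_pos': array([ 0.5508205 , -0.26207656,  0.09401584]), 'tcp_rot': array([-90.16577464,   0.12310325,  84.54993659]), 'wrist_force': array([ 0.69763548, -4.57169809,  4.27620515]), 'torque': array([-1.04914977, -0.0368295 , -0.06253734]), 'opening': 0.011121941752470296}
```

View pics/w3.png

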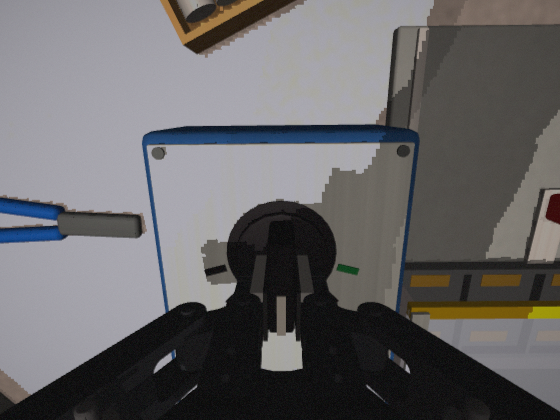

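Call:
play_rows(moves=[[[0, -3, 0], [-0.0015, 0, 0], 5], [[0, -9, 0], [-0.0015, 0, 0], 5], [[0, -16, 0], [-0.0015, 0, 0], 5], [[0, -23, 0], [-0.0015, 0, 0], 5], [[0, -30, 0], [-0.0015, 0, 0], 5]])

```text
time: 3.3
ee_pos: [0.5505, -0.2609, 0.094]
tcp_rot: [-90.2, -0.1, 114.9]
wrist_force: [-1.0, 9.1, 9.9]
opening: 0.0114
```

```bash
python3 - <<'E'
from h import *
o=get_obs(); print({k:o[k].round(3) for k in ('q','ee_pos','tcp_rot','wrist_force','torque')},o['opening'])
E
```

```text
{'q': array([-25.448,  12.497,   3.342,  80.795,   0.194, -50.385]), 'ee_pos': array([ 0.551, -0.261,  0.094]), 'tcp_rot': array([-9.01820e+01, -8.40000e-02,  1.14937e+02]), 'wrist_force': array([-1.04 ,  9.07 ,  9.866]), 'torque': array([1.983, 0.288, 0.002])} 0.011357459709419156
```

Call:
play_rows(moves=[[[0, -4, 0], [0.0008, -0.002, -0.0004], 5], [[0, -9, 0], [0.0008, -0.002, -0.0004], 5], [[0, -16, 0], [0.0008, -0.002, -0.0004], 5], [[0, -23, 0], [0.0008, -0.002, -0.0004], 5], [[0, -30, 0], [0.0008, -0.002, -0.0004], 5]])

```text
time: 3.8
ee_pos: [0.5496, -0.2598, 0.094]
tcp_rot: [-90.1, -0.2, 144.9]
wrist_force: [-2.1, 7.2, 0.0]
opening: 0.0118
```

```bash
python3 - <<'E'
from h import *
o=get_obs(); print({k:o[k].round(3) for k in ('q','ee_pos','tcp_rot','wrist_force','torque')},o['opening'])
E
```

```text
{'q': array([-25.381,  12.509,   3.366,  80.996,   0.161, -80.31 ]), 'ee_pos': array([ 0.55 , -0.26 ,  0.094]), 'tcp_rot': array([-90.135,  -0.164, 144.928]), 'wrist_force': array([-2.133,  7.21 ,  0.034]), 'torque': array([ 1.591,  0.437, -0.043])} 0.011756187334853107
```

Call:
play_rows(moves=[[[0, -4, 0], [0.0004, 0, -0.0006], 5], [[0, -8, 0], [0.0004, 0, -0.0006], 5], [[0, -12, 0], [0.0004, 0, -0.0006], 5], [[0, -15, 0], [0.0004, 0, -0.0006], 5], [[0, -17, 0], [0.0004, 0, -0.0006], 5]])

```text
time: 4.3
ee_pos: [0.549, -0.2595, 0.0941]
tcp_rot: [-90.1, -0.2, 161.7]
wrist_force: [-3.3, 5.8, -0.2]
opening: 0.0111
```

```bash
python3 - <<'E'
from h import *
o=get_obs(); print({k:o[k].round(3) for k in ('q','ee_pos','tcp_rot','wrist_force','torque')},o['opening'])
E
```

```text
{'q': array([-2.5345e+01,  1.2457e+01,  3.3100e+00,  8.1033e+01,  9.4000e-02,
       -9.7043e+01]), 'ee_pos': array([ 0.549, -0.26 ,  0.094]), 'tcp_rot': array([-90.115,  -0.167, 161.698]), 'wrist_force': array([-3.304,  5.848, -0.212]), 'torque': array([ 1.022,  0.923, -0.893])} 0.011071860807512213
```

Call:
play_rows(moves=[[[0, 1, 0], [0, 0, 0], 5], [[0, 1, 0], [0, 0, 0], 30], [[0, 1, 0], [0, 0, 0], 50], [[0, 1, 0], [0, -0.03, 0], 50], [[0, 1, 0], [0, -0.08, 0], 60]])

```text
time: 4.8
ee_pos: [0.5486, -0.2603, 0.172]
tcp_rot: [-90.0, -0.3, 160.6]
wrist_force: [0.6, -1.1, 1.0]
opening: 0.0513
```

Call:
play_rows(moves=[[[0, 8, 0], [0, -0.03, 0], 50], [[0, 16, 0], [0, -0.05, 0], 50], [[0, 24, 0], [0, -0.05, 0], 50], [[0, 32, 0], [0, -0.05, 0], 50], [[0, 40, 0], [0, -0.05, 0], 50]])

```text
time: 5.3
ee_pos: [0.5501, -0.261, 0.2248]
tcp_rot: [-90.0, 0.0, 120.3]
wrist_force: [0.1, -0.3, -0.1]
opening: 0.0431
```

```bash
python3 - <<'E'
from h import *
snap('wrist','w4'); o=get_obs(); print({k:o[k].round(3) for k in ('q','ee_pos','tcp_rot','wrist_force','torque')},o['opening'])
E
```

```text
{'q': array([-2.5383e+01,  1.3132e+01,  1.8543e+01,  9.5367e+01,  4.0000e-03,
       -5.5179e+01]), 'ee_pos': array([ 0.55 , -0.261,  0.225]), 'tcp_rot': array([-9.00280e+01,  3.40000e-02,  1.19796e+02]), 'wrist_force': array([-0.752, -0.103,  0.516]), 'torque': array([ 0.028, -0.007,  0.04 ])} 0.04314046195585942
```

View pics/w4.png

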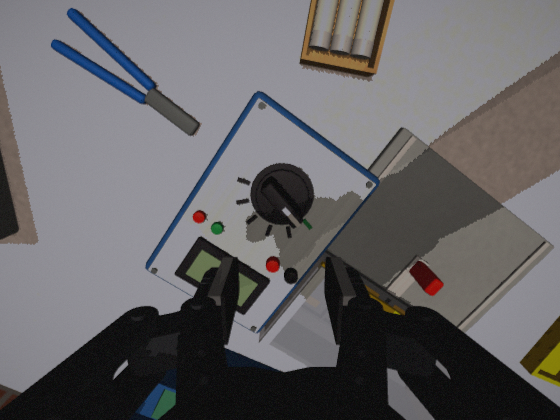

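```bash
cat >> h.py <<'E'
from scipy.spatial.transform import Rotation as Rr
def dl(target,yaw=None,o=None):
    o=o or get_obs(); R=Rr.from_euler('xyz',o['tcp_rot'],degrees=True)
    print('at',o['ee_pos'].round(4),o['tcp_rot'].round(2),'F',o['wrist_force'].round(1),'tq',o['torque'].round(2),'op',round(o['opening'],4),'t',o['time'])
    d=R.inv().apply(np.array(target)-o['ee_pos'])
    rv=(R.inv()*Rr.from_euler('xyz',[-90,0,yaw],degrees=True)).as_rotvec(degrees=True) if yaw is not None else 0
    print('shift',d.round(4),'turn',np.round(rv,2))
E
python3 - <<'E'
from h import *
dl([.555,-.064,.2],84.5)
E
```

```text
at [ 0.5501 -0.261   0.2247] [-9.003e+01  3.000e-02  1.198e+02] F [-0.8 -0.1  0.5] tq [ 0.03 -0.01  0.04] op 0.0431 t 5.35
shift [ 0.1685  0.0246 -0.1021] turn [ 4.00e-02  3.53e+01 -2.00e-02]
```

Call:
play_rows(moves=[[[0, 7, 0], [0.03, 0, -0.018], 50], [[0, 15, 0], [0.07, 0, -0.042], 50], [[0, 23, 0], [0.11, 0, -0.067], 50], [[0, 30, 0], [0.15, 0.01, -0.091], 50], [[0, 35.3, 0], [0.1685, 0.02, -0.102], 50]])

```text
time: 5.85
ee_pos: [0.552, -0.0608, 0.2048]
tcp_rot: [-90.1, -0.0, 85.3]
wrist_force: [0.5, -0.5, -1.0]
opening: 0.0427
```

```bash
python3 - <<'E'
from h import *
snap('wrist','w5'); dl([.555,-.064,.2],84.5)
E
```

```text
at [ 0.5516 -0.0592  0.2029] [-8.994e+01 -8.000e-02  8.511e+01] F [ 0.7  1.6 -0.7] tq [ 0.1  -0.1   0.02] op 0.0427 t 5.9
shift [-0.0045  0.0029 -0.0038] turn [-0.06  0.61  0.08]
```

View pics/w5.png

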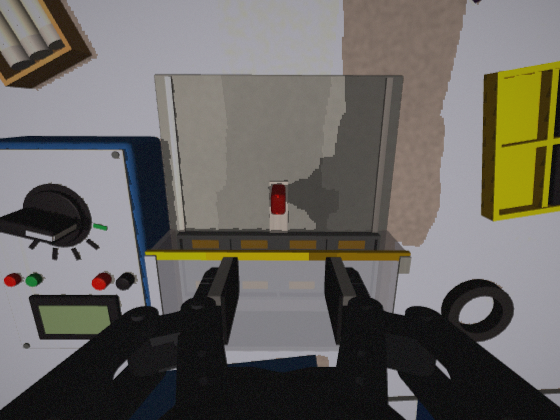

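```bash
python3 - <<'E'
from h import *
a=cv2.imread('pics/w5.png'); cv2.imwrite('pics/w5c.png',cv2.resize(a[165:275,215:345],None,fx=6,fy=5.4,interpolation=cv2.INTER_CUBIC) if 0 else cv2.resize(a[170:270,220:340],None,fx=6,fy=6,interpolation=cv2.INTER_CUBIC))
E
```

```text
(no output)
```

View pics/w5c.png

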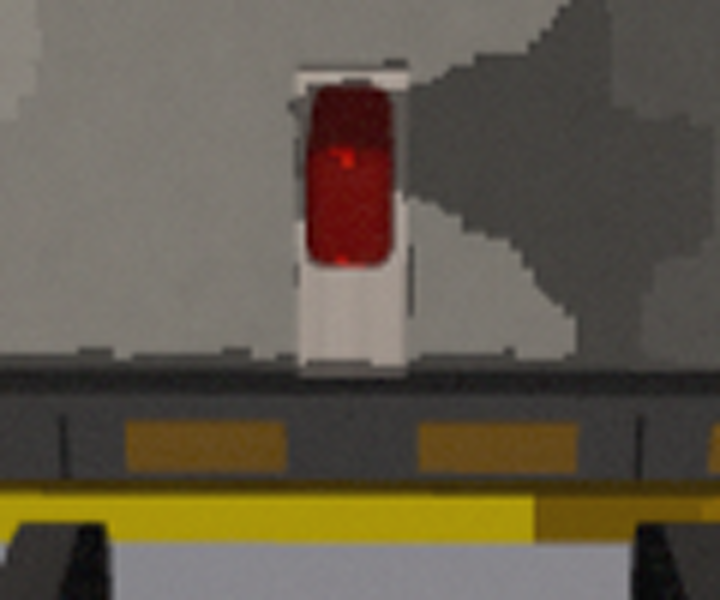

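```bash
python3 - <<'E'
from h import *
w=ld('w5'); C=lambda x,y:(220+x/6-.4,170+y/6-.4)
print(bp(w,C(350,206),.065),bp(w,C(350,265),.065)-bp(w,C(350,148),.065))
l=bp(w,C(0,540),.079),bp(w,C(600,540),.079); print(l)
print(bp(w,(147,253),.079),bp(w,(411,253),.079))
h=bp(w,C(350,206),.065); dl([h[0],h[1],.055],85)
E
```

```text
[ 0.5565364  -0.06451277  0.065     ] [ 0.01872739 -0.00159122  0.        ]
(array([ 0.6018201 , -0.12272095,  0.079     ]), array([ 0.60942502, -0.02993367,  0.079     ]))
[ 0.58967499 -0.1886624   0.079     ] [0.60961193 0.05462935 0.079     ]
at [ 0.5516 -0.0592  0.2029] [-8.994e+01 -8.000e-02  8.511e+01] F [ 0.7  1.6 -0.7] tq [ 0.1  -0.1   0.02] op 0.0427 t 5.9
shift [-0.005   0.1479 -0.0055] turn [-0.06  0.11  0.08]
```

Call:
play_rows(moves=[[[0, 0, 0], [-0.005, 0.03, -0.005], 50], [[0, 0, 0], [-0.005, 0.07, -0.005], 50], [[0, 0, 0], [-0.005, 0.11, -0.005], 50], [[0, 0, 0], [-0.005, 0.13, -0.005], 50], [[0, 0, 0], [-0.005, 0.13, -0.005], 50]])

```text
time: 6.4
ee_pos: [0.5547, -0.0693, 0.0712]
tcp_rot: [-89.7, -0.0, 85.4]
wrist_force: [-0.7, 0.2, 0.1]
opening: 0.0428
```

```bash
python3 - <<'E'
from h import *
snap('wrist','w6'); dl([.5565,-.0645,.036],85)
E
```

```text
at [ 0.5559 -0.0695  0.0736] [-8.989e+01 -1.000e-02  8.541e+01] F [ 0.3 -0.6  0.3] tq [0.04 0.02 0.03] op 0.0425 t 6.45
shift [ 0.005   0.0376 -0.0003] turn [-0.11  0.41  0.01]
```

View pics/w6.png

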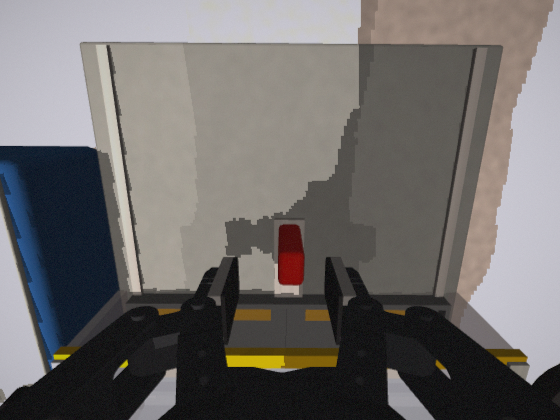

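Call:
play_rows(moves=[[[0, 0, 0], [0.0045, 0.005, 0], 50], [[0, 0, 0], [0.0045, 0.02, 0], 50], [[0, 0, 0], [0.0045, 0.036, 0], 50], [[0, 0, 0], [0.0045, 0.037, 0], 50], [[0, 0, 0], [0.0045, 0.037, 0], 40]])

```text
time: 6.95
ee_pos: [0.5569, -0.0648, 0.0373]
tcp_rot: [-90.0, -0.0, 85.3]
wrist_force: [-0.4, 0.1, 1.2]
opening: 0.0341
```

Call:
play_rows(grip_force=40, moves=[[[0, 0, 0], [0, 0, 0], 30], [[0, 0, 0], [0, 0, 0], 5], [[0, 0, 0], [0, 0, 0], 5], [[0, 0, 0], [0, 0, 0], 5], [[0, 0, 0], [0, 0, 0], 5]])

```text
time: 7.45
ee_pos: [0.5575, -0.0646, 0.0383]
tcp_rot: [-90.1, -0.0, 85.3]
wrist_force: [-0.6, 3.1, 7.1]
opening: 0.0134
```

```bash
python3 - <<'E'
from h import *
dl([.5565,-.0645,.036],85)
E
```

```text
at [ 0.5575 -0.0646  0.0383] [-9.009e+01 -3.000e-02  8.530e+01] F [-0.6  3.1  7.1] tq [ 0.53  0.1  -0.13] op 0.0134 t 7.45
shift [0.     0.0023 0.001 ] turn [0.09 0.3  0.03]
```

Call:
play_rows(moves=[[[0, 0, 0], [0, -0.001, 0.01], 5], [[0, 0, 0], [0, -0.001, 0.028], 5], [[0, 0, 0], [0, -0.001, 0.046], 5], [[0, 0, 0], [0, -0.001, 0.064], 5], [[0, 0, 0], [0, -0.001, 0.08], 5]])

```text
time: 7.95
ee_pos: [0.4767, -0.0577, 0.0383]
tcp_rot: [-90.1, -0.1, 85.3]
wrist_force: [4.1, 5.0, -0.8]
opening: 0.0132
```

Call:
play_rows(moves=[[[0, 0, 0], [0, 0, 0.005], 5], [[0, 0, 0], [0, 0, 0.009], 5], [[0, 0, 0], [0, 0, 0.013], 5], [[0, 0, 0], [0, 0, 0.016], 5], [[0, 0, 0], [0, 0, 0.017], 5]])

```text
time: 8.45
ee_pos: [0.4601, -0.0562, 0.0383]
tcp_rot: [-90.0, -0.1, 85.3]
wrist_force: [2.0, 5.6, -1.8]
opening: 0.0133
```

```bash
python3 - <<'E'
from h import *
dl([.5565,-.0645,.036],85); snap('side','s7')
E
```

```text
at [ 0.4601 -0.0562  0.0383] [-9.003e+01 -8.000e-02  8.532e+01] F [ 2.   5.6 -1.8] tq [ 0.94 -0.51 -0.19] op 0.0133 t 8.45
shift [-0.0004  0.0023 -0.0968] turn [0.03 0.32 0.08]
```

View pics/s7.png

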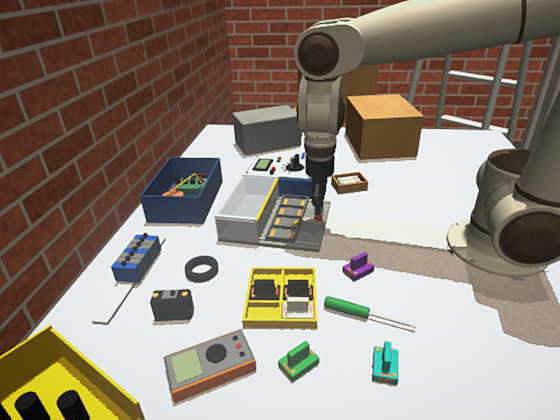

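Call:
play_rows(moves=[[[0, 0, 0], [0, 0, 0.002], 5], [[0, 0, 0], [0, 0, 0.003], 5], [[0, 0, 0], [0, 0, 0.004], 5], [[0, 0, 0], [0, 0, 0.004], 5], [[0, 0, 0], [0, 0, 0.004], 5]])

```text
time: 9.0
ee_pos: [0.4591, -0.0562, 0.0384]
tcp_rot: [-90.4, -0.1, 85.3]
wrist_force: [19.1, 3.2, -12.6]
opening: 0.0131
```

Call:
play_rows(moves=[[[0, 0, 0], [0, 0, 0.002], 5], [[0, 0, 0], [0, 0, 0.003], 5], [[0, 0, 0], [0, 0, 0.004], 5], [[0, 0, 0], [0, 0, 0.004], 5], [[0, 0, 0], [0, 0, 0.004], 5]])

```text
time: 9.5
ee_pos: [0.4586, -0.0561, 0.0386]
tcp_rot: [-90.8, -0.1, 85.3]
wrist_force: [39.2, 3.1, -26.3]
opening: 0.0133
```

Call:
play_rows(moves=[[[0, 0, 0], [0, 0, -0.004], 5], [[0, 0, 0], [0, 0, -0.0075], 5], [[0, 0, 0], [0, 0, -0.0075], 20], [[0, 0, 0], [0, 0, -0.0075], 40], [[0, 0, 0], [0, 0, -0.0075], 45]])

```text
time: 10.0
ee_pos: [0.4594, -0.057, 0.0383]
tcp_rot: [-90.0, 0.0, 85.3]
wrist_force: [-0.3, -0.1, -0.0]
opening: 0.0383
```

Call:
play_rows(moves=[[[0, 0, 0], [0, -0.03, 0], 50], [[0, 0, 0], [0, -0.07, 0], 50], [[0, 0, 0], [0, -0.11, 0], 50], [[0, 0, 0], [0, -0.15, 0], 50], [[0, 0, 0], [0, -0.16, 0], 50]])

```text
time: 10.5
ee_pos: [0.4608, -0.0571, 0.2028]
tcp_rot: [-90.3, 0.0, 85.3]
wrist_force: [0.3, 1.1, 0.7]
opening: 0.0427
```

```bash
python3 - <<'E'
from h import *
snap('wrist','w8'); dl([.51,.20,.2],95)
E
```

```text
at [ 0.4608 -0.0571  0.2022] [-9.031e+01  3.000e-02  8.528e+01] F [-0.2 -0.1  1.2] tq [ 0.03  0.1  -0.04] op 0.0427 t 10.55
shift [ 0.2603  0.0023 -0.0279] turn [ 0.31 -9.72 -0.05]
```

View pics/w8.png

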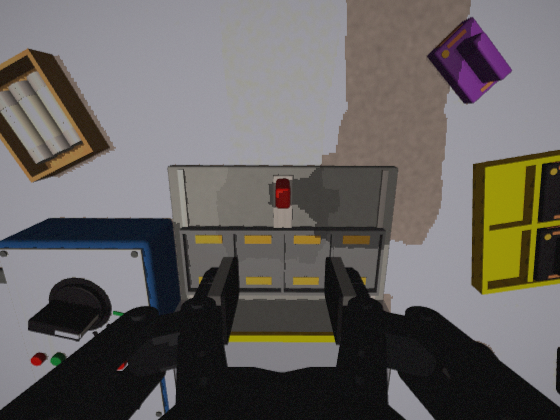

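```bash
python3 - <<'E'
from h import *
w=ld('w8'); a=cv2.imread('pics/w8.png')
y=np.radians(-4.9); X=np.array([np.cos(y),np.sin(y)]); Y=np.array([-X[1],X[0]])
h=np.array([.4592,-.0565]); c=h+.086*X; print(c)
for i,o in enumerate([-.0825,-.0275,.0275,.0825]): print('bay',i+1,(c+o*Y).round(4))
big=cv2.resize(a[150:310,160:400],None,fx=3.3,fy=3.3,interpolation=cv2.INTER_CUBIC)
def dr(P,col):
    p=pj(w,P); cv2.circle(big,(int((p[0]+.5-160)*3.3),int((p[1]+.5-150)*3.3)),2,col,-1)
for o in [-.0825,-.0275,.0275,.0825]:
  for sx in (-.036,.036):
    for sy in (-.026,.026):
      q=c+sx*X+(o+sy)*Y; dr([*q,.026],(0,255,0))
for sx in (-.01,.01):
  for sy in (-.007,.007):
    q=h+sx*X+sy*Y; dr([*q,.065],(255,255,0))
cv2.imwrite('pics/w8o.png',big)
E
```

```text
[ 0.5448857  -0.06384586]
bay 1 [ 0.5378 -0.146 ]
bay 2 [ 0.5425 -0.0912]
bay 3 [ 0.5472 -0.0364]
bay 4 [0.5519 0.0184]
```

View pics/w8o.png

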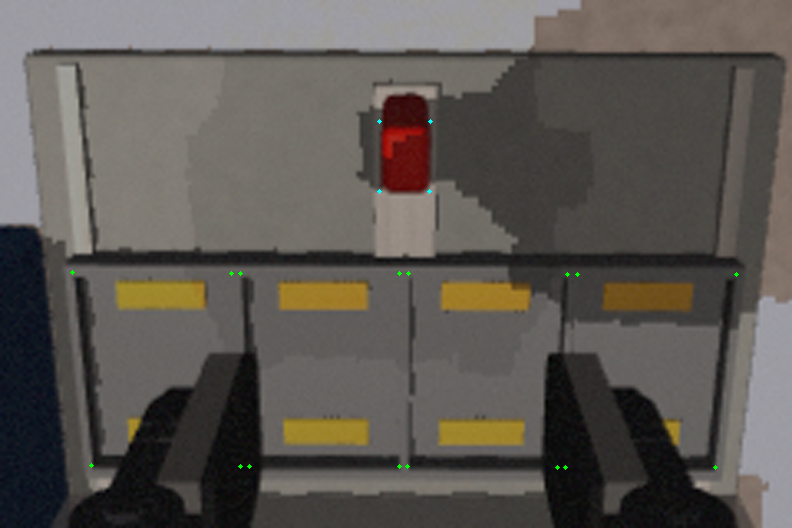

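Call:
play_rows(moves=[[[0, -2, 0], [0.05, 0, -0.008], 60], [[0, -4, 0], [0.1, 0, -0.018], 60], [[0, -6, 0], [0.15, 0, -0.028], 60], [[0, -8, 0], [0.2, 0, -0.035], 60], [[0, -9.7, 0], [0.25, 0, -0.04], 60]])

```text
time: 11.05
ee_pos: [0.5193, 0.1875, 0.1967]
tcp_rot: [-89.9, 0.0, 95.1]
wrist_force: [0.7, 0.1, 0.4]
opening: 0.0511
```

Call:
play_rows(moves=[[[0, 0, 0], [0.03, 0, 0], 60], [[0, 0, 0], [0.04, 0, 0], 60], [[0, 0, 0], [0.04, 0, 0], 60], [[0, 0, 0], [0.04, 0, 0], 60], [[0, 0, 0], [0.04, 0, 0], 60]])

```text
time: 11.55
ee_pos: [0.5161, 0.2242, 0.1983]
tcp_rot: [-90.0, 0.0, 94.9]
wrist_force: [-0.2, 0.6, 0.4]
opening: 0.0516
```

```bash
python3 - <<'E'
from h import *
snap('wrist','w9'); dl([.488,.237,.1],95)
E
```

```text
at [0.5162 0.2242 0.1984] [-9.002e+01  1.000e-02  9.489e+01] F [-0.4 -0.8 -0.3] tq [-0.06 -0.    0.02] op 0.0514 t 11.6
shift [0.0152 0.0984 0.027 ] turn [ 0.02 -0.11 -0.01]
```

View pics/w9.png

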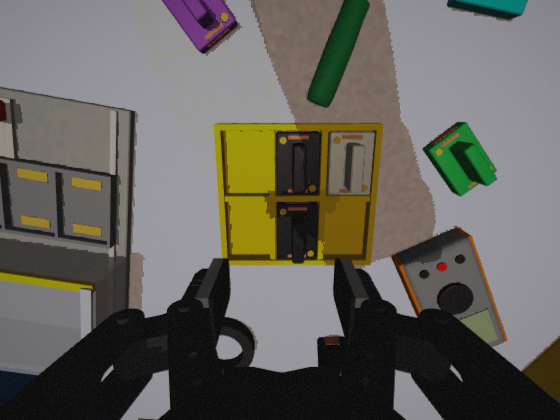

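```bash
python3 - <<'E'
from h import *
a=cv2.imread('pics/w9.png'); cv2.imwrite('pics/w9c.png',cv2.convertScaleAbs(cv2.resize(a[120:270,210:390],None,fx=4,fy=4,interpolation=cv2.INTER_CUBIC),alpha=1.8,beta=30))
E
```

```text
(no output)
```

View pics/w9c.png

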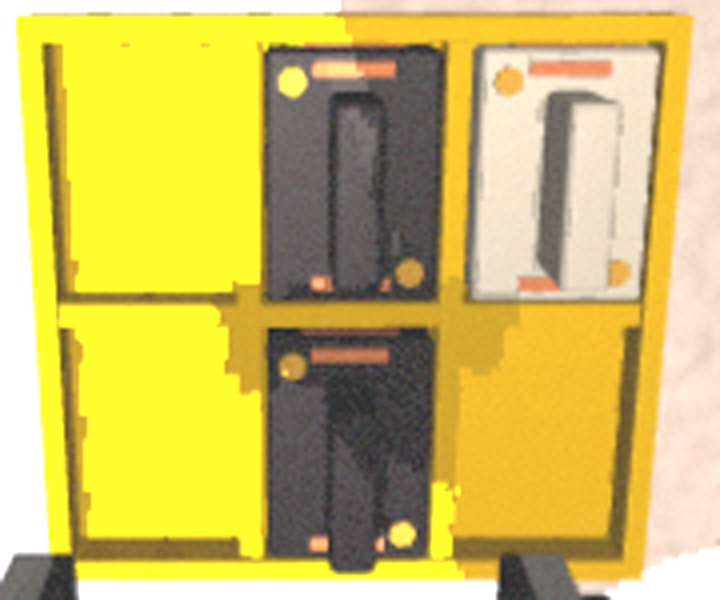

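```bash
python3 - <<'E'
from h import *
w=ld('w9'); C=lambda x,y:(210+x/4-.4,120+y/4-.4)
np.set_printoptions(precision=4,suppress=True)
print('A block',bp(w,C(354,172),.024),bp(w,C(268,172),.024)-bp(w,C(440,172),.024),'rib',bp(w,C(358,198),.054))
print('A rib ends',bp(w,C(358,100),.054),bp(w,C(357,292),.054))
print('B block',bp(w,C(349,443),.024),'rib end',bp(w,C(354,570),.054))
print('tray',[bp(w,C(*p),.022) for p in [(20,15),(692,15),(640,577),(53,577)]])
d=bp(w,C(20,15),.022)-bp(w,C(692,15),.022); print(np.degrees(np.arctan2(d[0],-d[1])))
t=np.mean([bp(w,C(*p),.022) for p in [(20,15),(692,15),(640,577),(53,577)]],0);print(t)
X=np.array([np.cos(np.radians(4.9)),np.sin(np.radians(4.9))]); print(t[:2]-.0365*X,t[:2]+.0365*X)
E
```

```text
A block [0.4863 0.2381 0.024 ] [ 0.0037 -0.0428  0.    ] rib [0.4877 0.2377 0.054 ]
A rib ends [0.4659 0.2354 0.054 ] [0.5096 0.2397 0.054 ]
B block [0.5583 0.2441 0.024 ] rib end [0.5807 0.2462 0.054 ]
tray [array([0.4557, 0.1538, 0.022 ]), array([0.4418, 0.316 , 0.022 ]), array([0.5917, 0.3288, 0.022 ]), array([0.6057, 0.1663, 0.022 ])]
4.904785529884971
[0.5237 0.2412 0.022 ]
[0.4874 0.2381] [0.5601 0.2444]
```

```bash
python3 - <<'E'
from h import *
dl([.4874,.238,.028],95)
E
```

```text
at [0.5162 0.2242 0.1984] [-9.002e+01  1.000e-02  9.489e+01] F [-0.4 -0.8 -0.3] tq [-0.06 -0.    0.02] op 0.0514 t 11.6
shift [0.0162 0.1704 0.0276] turn [ 0.02 -0.11 -0.01]
```

Call:
play_rows(moves=[[[0, 0, 0], [0.008, 0.02, 0.014], 50], [[0, 0, 0], [0.0162, 0.05, 0.0276], 40], [[0, 0, 0], [0.0162, 0.09, 0.0276], 40], [[0, 0, 0], [0.0162, 0.115, 0.0276], 40], [[0, 0, 0], [0.0162, 0.115, 0.0276], 40]])

```text
time: 12.1
ee_pos: [0.4854, 0.2375, 0.0799]
tcp_rot: [-89.7, 0.1, 94.9]
wrist_force: [-0.7, 1.0, 0.2]
opening: 0.0341
```

```bash
python3 - <<'E'
from h import *
snap('wrist','w10');dl([.4874,.238,.028],95)
E
```

```text
at [0.4864 0.2381 0.0825] [-8.987e+01  5.000e-02  9.493e+01] F [ 0.1 -0.4  1.4] tq [-0.08 -0.05  0.02] op 0.0342 t 12.15
shift [-0.0002  0.0545 -0.0011] turn [-0.13 -0.07 -0.05]
```

View pics/w10.png

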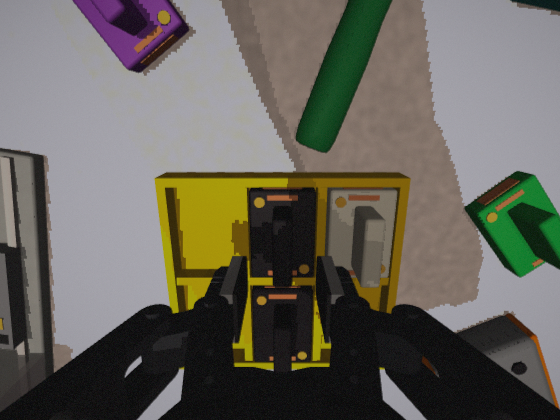

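Call:
play_rows(moves=[[[0, 0, 0], [0, 0.01, -0.001], 40], [[0, 0, 0], [0, 0.025, -0.001], 40], [[0, 0, 0], [0, 0.04, -0.001], 40], [[0, 0, 0], [0, 0.052, -0.001], 40], [[0, 0, 0], [0, 0.053, -0.001], 40]])

```text
time: 12.65
ee_pos: [0.487, 0.2389, 0.028]
tcp_rot: [-89.8, 0.1, 95.0]
wrist_force: [-0.7, 0.2, 0.0]
opening: 0.0343
```

Call:
play_rows(grip_force=45, moves=[[[0, 0, 0], [0, 0, 0], 30], [[0, 0, 0], [0, 0, 0], 5], [[0, 0, 0], [0, 0, 0], 5], [[0, 0, 0], [0, 0, 0], 5], [[0, 0, 0], [0, 0, 0], 5]])

```text
time: 13.15
ee_pos: [0.4884, 0.2396, 0.0309]
tcp_rot: [-90.1, -0.0, 95.0]
wrist_force: [-0.5, -0.5, 3.8]
opening: 0.0113
```

```bash
python3 - <<'E'
from h import *
dl([.4874,.238,.13],95)
E
```

```text
at [0.4884 0.2396 0.0309] [-9.006e+01 -2.000e-02  9.500e+01] F [-0.5 -0.5  3.8] tq [-0.04  0.06  0.02] op 0.0113 t 13.15
shift [-0.0015 -0.0991  0.0011] turn [ 0.06 -0.    0.02]
```

Call:
play_rows(moves=[[[0, 0, 0], [0, -0.008, 0], 5], [[0, 0, 0], [0, -0.02, 0], 5], [[0, 0, 0], [0, -0.035, 0], 5], [[0, 0, 0], [0, -0.055, 0], 5], [[0, 0, 0], [0, -0.075, 0], 5]])

```text
time: 13.65
ee_pos: [0.4882, 0.2395, 0.1073]
tcp_rot: [-90.0, -0.0, 95.0]
wrist_force: [0.8, 0.1, -1.6]
opening: 0.0116
```

```bash
python3 - <<'E'
from h import *
snap('wrist','w11');dl([.5519,.0189,.13],85.1)
E
```

```text
at [0.4894 0.2401 0.111 ] [-90.29  -0.11  95.  ] F [-0.5  0.5  1.8] tq [ 0.02 -0.   -0.07] op 0.0109 t 13.7
shift [-0.2257 -0.0193 -0.0431] turn [0.28 9.9  0.14]
```

View pics/w11.png

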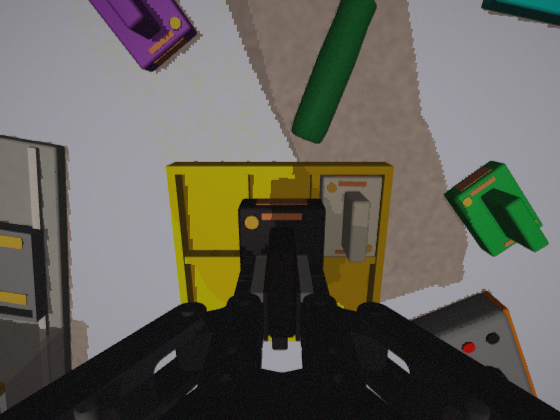

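Call:
play_rows(moves=[[[0, 1, 0], [-0.02, 0, -0.004], 5], [[0, 3, 0], [-0.055, 0, -0.01], 5], [[0, 5.5, 0], [-0.095, 0, -0.018], 5], [[0, 8, 0], [-0.135, 0, -0.026], 5], [[0, 9.5, 0], [-0.17, 0, -0.033], 5]])

```text
time: 14.2
ee_pos: [0.5362, 0.0712, 0.1061]
tcp_rot: [-90.1, -0.0, 85.4]
wrist_force: [0.4, 0.7, -1.4]
opening: 0.0111
```

```bash
python3 - <<'E'
from h import *
dl([.5519,.0189,.11],85.1)
E
```

```text
at [0.5362 0.0712 0.1061] [-9.006e+01 -1.000e-02  8.539e+01] F [ 0.4  0.7 -1.4] tq [ 0.01 -0.04  0.01] op 0.0111 t 14.2
shift [-0.0509 -0.0039 -0.0198] turn [0.06 0.29 0.01]
```

Call:
play_rows(moves=[[[0, 0.3, 0], [-0.015, 0, -0.006], 5], [[0, 0.3, 0], [-0.035, 0, -0.014], 5], [[0, 0.3, 0], [-0.046, 0, -0.018], 5], [[0, 0.3, 0], [-0.0505, 0, -0.0198], 5], [[0, 0.3, 0], [-0.0505, 0, -0.0198], 5]])

```text
time: 14.7
ee_pos: [0.5516, 0.0212, 0.1054]
tcp_rot: [-90.0, -0.0, 85.2]
wrist_force: [-0.3, 0.5, -1.1]
opening: 0.011
```

```bash
python3 - <<'E'
from h import *
snap('wrist','w12');dl([.5519,.0189,.042],85.1)
E
```

```text
at [0.5515 0.0216 0.1053] [-8.999e+01 -2.000e-02  8.521e+01] F [ 0.4 -0.3 -1.2] tq [ 0.06 -0.01 -0.03] op 0.0109 t 14.75
shift [-0.0027  0.0633 -0.0007] turn [-0.01  0.11  0.02]
```

View pics/w12.png

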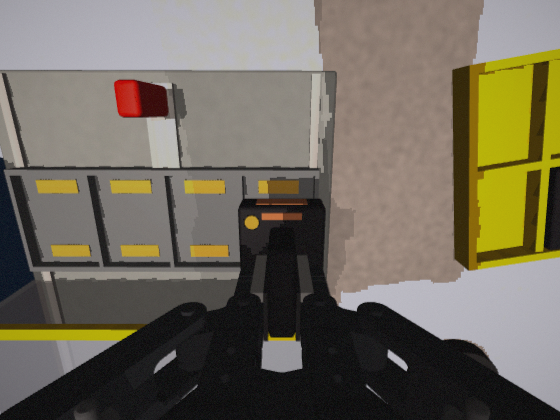

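Call:
play_rows(moves=[[[0, 0, 0], [-0.0025, 0.01, 0], 5], [[0, 0, 0], [-0.0025, 0.025, 0], 5], [[0, 0, 0], [-0.0025, 0.04, 0], 5], [[0, 0, 0], [-0.0025, 0.052, 0], 5], [[0, 0, 0], [-0.0025, 0.058, 0], 5]])

```text
time: 15.25
ee_pos: [0.5503, 0.0187, 0.045]
tcp_rot: [-89.9, 0.0, 85.2]
wrist_force: [-0.8, -0.6, -1.3]
opening: 0.0109
```

Call:
play_rows(moves=[[[0, 0, 0], [0, 0.001, 0], 5], [[0, 0, 0], [0, 0.002, 0], 5], [[0, 0, 0], [0, 0.003, 0], 5], [[0, 0, 0], [0, 0.004, 0], 5], [[0, 0, 0], [0, 0.004, 0], 5]])

```text
time: 15.75
ee_pos: [0.5515, 0.0185, 0.0435]
tcp_rot: [-90.0, -0.0, 85.2]
wrist_force: [0.3, -0.6, -0.6]
opening: 0.0109
```

```bash
python3 - <<'E'
from h import *
snap('wrist','w13');snap('side','s13');dl([.5519,.0189,.042],85.1)
E
```

```text
at [0.5514 0.0186 0.0435] [-90.02  -0.    85.19] F [-0.2  0.6 -1. ] tq [ 0.02 -0.01 -0.03] op 0.0113 t 15.85
shift [ 0.0004  0.0015 -0.0004] turn [0.02 0.09 0.  ]
```

View pics/w13.png

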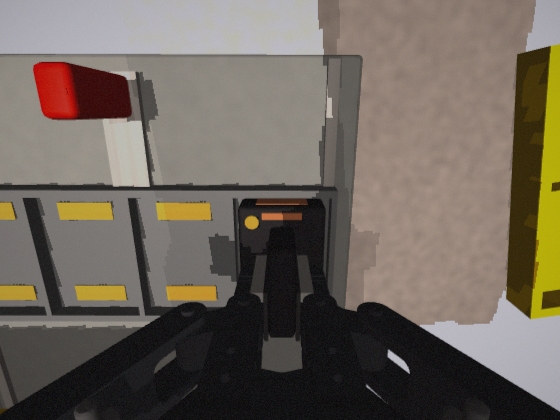

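Call:
play_rows(moves=[[[0, 0, 0], [0, 0.001, 0], 5], [[0, 0, 0], [0, 0.0015, 0], 5], [[0, 0, 0], [0, 0.002, 0], 5], [[0, 0, 0], [0, 0.0025, 0], 5], [[0, 0, 0], [0, 0.0025, 0], 5]])

```text
time: 16.35
ee_pos: [0.5519, 0.0185, 0.0419]
tcp_rot: [-90.1, -0.0, 85.2]
wrist_force: [-1.9, -0.9, 7.1]
opening: 0.0113
```

Contact. Release and rise.

Call:
play_rows(moves=[[[0, 0, 0], [0, -0.0005, 0], 12], [[0, 0, 0], [0, -0.001, 0], 25], [[0, 0, 0], [0, -0.002, 0], 40], [[0, 0, 0], [0, -0.01, 0], 40], [[0, 0, 0], [0, -0.035, 0], 40]])

```text
time: 16.85
ee_pos: [0.5499, 0.0186, 0.0742]
tcp_rot: [-89.8, 0.0, 85.2]
wrist_force: [0.6, -0.4, 0.0]
opening: 0.0343
```

Call:
play_rows(moves=[[[0, 0, 0], [0, -0.03, 0], 50], [[0, 0, 0], [0, -0.07, 0], 50], [[0, 0, 0], [0, -0.11, 0], 50], [[0, 0, 0], [0, -0.13, 0], 50], [[0, 0, 0], [0, -0.13, 0], 50]])

```text
time: 17.35
ee_pos: [0.5525, 0.0186, 0.2099]
tcp_rot: [-90.3, -0.0, 85.2]
wrist_force: [0.5, -0.1, -0.9]
opening: 0.0426
```

```bash
python3 - <<'E'
from h import *
snap('wrist','w14');dl([.559,.244,.19],95)
E
```

```text
at [0.552  0.0186 0.2075] [-9.017e+01 -2.000e-02  8.520e+01] F [-1.2 -0.3 -0.2] tq [-0.02  0.07  0.02] op 0.0426 t 17.4
shift [0.2252 0.0176 0.0119] turn [ 0.17 -9.8   0.  ]
```

View pics/w14.png

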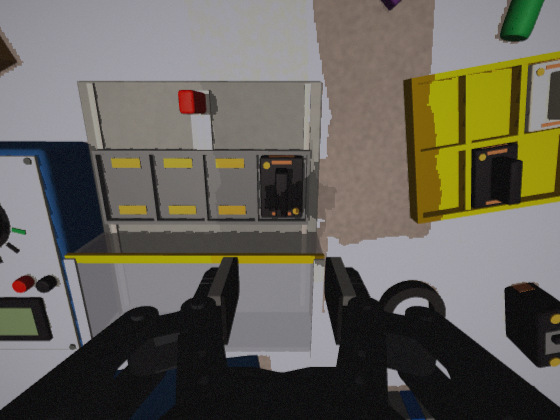

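Call:
play_rows(moves=[[[0, -1, 0], [0.03, 0, 0.003], 50], [[0, -3, 0], [0.075, 0, 0.01], 50], [[0, -5.5, 0], [0.125, 0, 0.016], 50], [[0, -8, 0], [0.175, 0, 0.021], 50], [[0, -9.8, 0], [0.21, 0, 0.025], 50]])

```text
time: 17.9
ee_pos: [0.543, 0.2324, 0.2041]
tcp_rot: [-89.9, 0.0, 95.2]
wrist_force: [-0.0, -0.4, 0.2]
opening: 0.0426
```

Call:
play_rows(moves=[[[0, 0, 0], [0.01, 0, 0], 50], [[0, 0, 0], [0.014, 0, 0], 50], [[0, 0, 0], [0.014, 0, 0], 50], [[0, 0, 0], [0.014, 0, 0], 50], [[0, 0, 0], [0.014, 0, 0], 50]])

```text
time: 18.4
ee_pos: [0.543, 0.2426, 0.2059]
tcp_rot: [-90.0, 0.0, 94.9]
wrist_force: [0.7, -1.3, 0.2]
opening: 0.0428
```

```bash
python3 - <<'E'
from h import *
snap('wrist','w15');dl([.559,.244,.08],95)
a=cv2.imread('pics/w15.png'); cv2.imwrite('pics/w15c.png',cv2.convertScaleAbs(cv2.resize(a[90:270,190:400],None,fx=3.7,fy=3.3,interpolation=cv2.INTER_CUBIC) if 0 else cv2.resize(a[90:270,190:400],None,fx=3.3,fy=3.3,interpolation=cv2.INTER_CUBIC),alpha=1.8,beta=30))
E
```

```text
at [0.543  0.2427 0.206 ] [-90.01   0.    94.9 ] F [-0.4 -0.4  0.1] tq [ 0.02  0.01 -0.04] op 0.0428 t 18.45
shift [-1.00e-04  1.26e-01 -1.60e-02] turn [ 0.01 -0.1  -0.  ]
```

View pics/w15c.png

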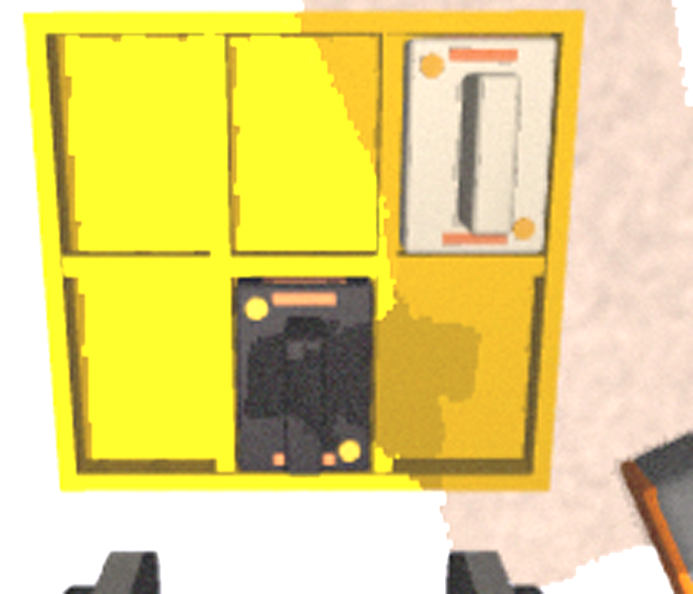

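```bash
python3 - <<'E'
from h import *
w=ld('w15'); C=lambda x,y:(190+x/3.3-.4,90+y/3.3-.4)
print('B block',bp(w,C(304,374),.024)); e=bp(w,C(304,470),.054); print('rib far end',e)
t=np.mean([bp(w,C(*p),.022) for p in [(25,12),(583,12),(550,490),(63,490)]],0)
X=np.array([np.cos(np.radians(4.9)),np.sin(np.radians(4.9))]); print(t,t[:2]+.0365*X)
E
```

```text
B block [0.55853361 0.2440734  0.024     ]
rib far end [0.57995989 0.24588541 0.054     ]
[0.52436961 0.24155857 0.022     ] [0.56073621 0.24467629]
```

Call:
play_rows(moves=[[[0, 0, 0], [0, 0.02, -0.008], 50], [[0, 0, 0], [0, 0.05, -0.0165], 40], [[0, 0, 0], [0, 0.09, -0.0165], 40], [[0, 0, 0], [0, 0.12, -0.0165], 40], [[0, 0, 0], [0, 0.125, -0.0165], 40]])

```text
time: 18.95
ee_pos: [0.5575, 0.2437, 0.0768]
tcp_rot: [-89.7, 0.1, 94.9]
wrist_force: [-0.0, -0.3, 0.1]
opening: 0.0341
```

```bash
python3 - <<'E'
from h import *
snap('wrist','w16');dl([.559,.2442,.028],95)
E
```

```text
at [0.5581 0.2441 0.0785] [-8.978e+01  8.000e-02  9.494e+01] F [ 0.3 -0.2  0.1] tq [-0.02  0.05 -0.03] op 0.0342 t 19.0
shift [ 0.0001  0.0505 -0.0011] turn [-0.22 -0.06 -0.07]
```

View pics/w16.png

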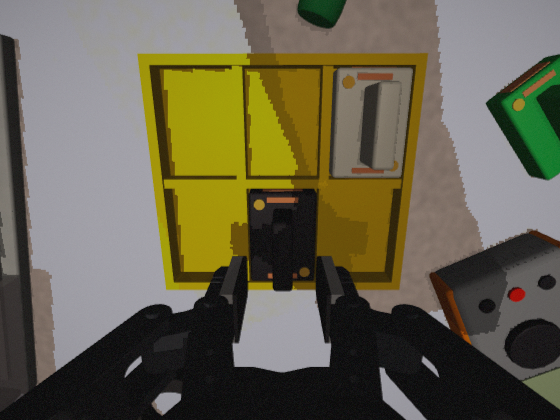

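Call:
play_rows(moves=[[[0, 0, 0], [0, 0.01, -0.0005], 40], [[0, 0, 0], [0, 0.025, -0.0005], 40], [[0, 0, 0], [0, 0.04, -0.0005], 40], [[0, 0, 0], [0, 0.049, -0.0005], 40], [[0, 0, 0], [0, 0.049, -0.0005], 40]])

```text
time: 19.5
ee_pos: [0.5588, 0.245, 0.0299]
tcp_rot: [-89.9, 0.0, 95.0]
wrist_force: [0.2, 0.3, -0.6]
opening: 0.0342
```

Call:
play_rows(grip_force=45, moves=[[[0, 0, 0], [0, 0, 0], 30], [[0, 0, 0], [0, 0, 0], 5], [[0, 0, 0], [0, 0, 0], 5], [[0, 0, 0], [0, 0, 0], 5], [[0, 0, 0], [0, 0, 0], 5]])

```text
time: 20.0
ee_pos: [0.5601, 0.2455, 0.0325]
tcp_rot: [-90.1, -0.0, 95.0]
wrist_force: [0.3, 0.0, 4.0]
opening: 0.0112
```

Call:
play_rows(moves=[[[0, 0, 0], [0, -0.008, 0], 5], [[0, 0, 0], [0, -0.02, 0], 5], [[0, 0, 0], [0, -0.035, 0], 5], [[0, 0, 0], [0, -0.055, 0], 5], [[0, 0, 0], [0, -0.08, 0], 5]])

```text
time: 20.5
ee_pos: [0.5594, 0.2452, 0.1131]
tcp_rot: [-90.0, 0.0, 95.0]
wrist_force: [0.5, 0.6, -1.5]
opening: 0.0111
```

```bash
python3 - <<'E'
from h import *
snap('wrist','w17');dl([.5427,-.0907,.11],85.1)
E
```

```text
at [0.561  0.2459 0.1183] [-90.32  -0.11  95.  ] F [-1.1 -0.3  2.6] tq [-0.04  0.01  0.03] op 0.0111 t 20.55
shift [-0.3337  0.0075  0.0476] turn [0.31 9.9  0.13]
```

View pics/w17.png

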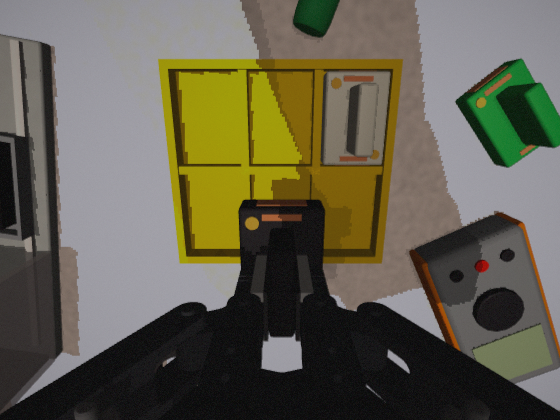

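Call:
play_rows(moves=[[[0, 1, 0], [-0.015, 0, 0.003], 5], [[0, 3, 0], [-0.045, 0, 0.007], 5], [[0, 5, 0], [-0.08, 0, 0.012], 5], [[0, 7, 0], [-0.115, 0, 0.017], 5], [[0, 9, 0], [-0.15, 0, 0.022], 5]])

```text
time: 21.05
ee_pos: [0.55, 0.092, 0.1114]
tcp_rot: [-90.0, 0.0, 85.9]
wrist_force: [0.7, -0.2, -1.2]
opening: 0.0111
```

Call:
play_rows(moves=[[[0, 0.3, 0], [-0.035, 0, 0], 5], [[0, 0.8, 0], [-0.07, 0, 0], 5], [[0, 0.8, 0], [-0.105, 0, 0], 5], [[0, 0.8, 0], [-0.135, 0, 0], 5], [[0, 0.8, 0], [-0.155, 0, 0], 5]])

```text
time: 21.55
ee_pos: [0.5389, -0.0632, 0.1115]
tcp_rot: [-90.0, 0.0, 85.1]
wrist_force: [0.2, 0.3, -0.6]
opening: 0.011
```

```bash
python3 - <<'E'
from h import *
dl([.5427,-.0907,.11],85.1)
E
```

```text
at [ 0.5389 -0.0632  0.1115] [-8.996e+01  2.000e-02  8.506e+01] F [ 0.2  0.3 -0.6] tq [ 0.02 -0.04  0.  ] op 0.011 t 21.55
shift [-0.0271  0.0015 -0.0061] turn [-0.04 -0.04 -0.02]
```

Call:
play_rows(moves=[[[0, 0, 0], [-0.008, 0, -0.002], 5], [[0, 0, 0], [-0.018, 0, -0.006], 5], [[0, 0, 0], [-0.024, 0, -0.006], 5], [[0, 0, 0], [-0.025, 0, -0.006], 5], [[0, 0, 0], [-0.025, 0, -0.006], 5]])

```text
time: 22.05
ee_pos: [0.5439, -0.0857, 0.1117]
tcp_rot: [-90.0, -0.0, 85.2]
wrist_force: [0.6, 0.6, -0.2]
opening: 0.011
```

```bash
python3 - <<'E'
from h import *
snap('wrist','w18');dl([.5427,-.0907,.043],85.1)
E
```

```text
at [ 0.5439 -0.0855  0.1117] [-8.998e+01 -1.000e-02  8.523e+01] F [-0.2  0.4  0.1] tq [0.02 0.03 0.02] op 0.0111 t 22.1
shift [-0.0053  0.0687  0.0008] turn [-0.02  0.13  0.01]
```

View pics/w18.png

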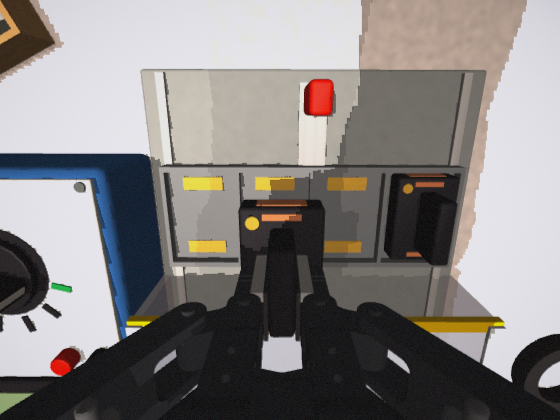

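Call:
play_rows(moves=[[[0, 0, 0], [-0.003, 0.01, 0], 5], [[0, 0, 0], [-0.005, 0.025, 0], 5], [[0, 0, 0], [-0.005, 0.04, 0], 5], [[0, 0, 0], [-0.005, 0.055, 0], 5], [[0, 0, 0], [-0.005, 0.062, 0], 5]])

```text
time: 22.6
ee_pos: [0.5423, -0.0908, 0.0471]
tcp_rot: [-89.8, -0.0, 85.2]
wrist_force: [-0.1, 0.5, -1.1]
opening: 0.011
```

```bash
python3 - <<'E'
from h import *
snap('wrist','w19');dl([.5427,-.0907,.043],85.1)
E
```

```text
at [ 0.5422 -0.0908  0.0468] [-8.98e+01 -2.00e-02  8.52e+01] F [-0.6  0.5 -2.1] tq [ 0.01 -0.02  0.  ] op 0.0109 t 22.65
shift [ 0.0001  0.0038 -0.0005] turn [-0.2   0.1   0.02]
```

View pics/w19.png

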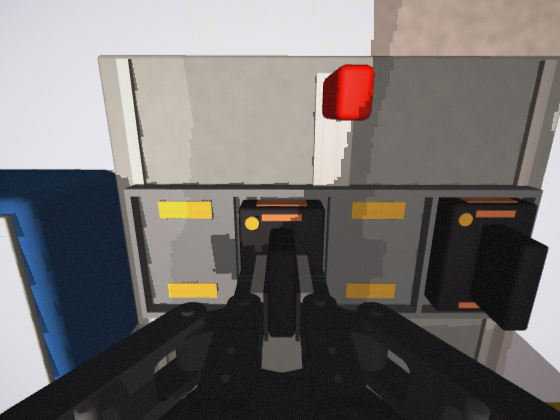

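Call:
play_rows(moves=[[[0, 0, 0], [0, 0.001, 0], 5], [[0, 0, 0], [0, 0.0025, 0], 5], [[0, 0, 0], [0, 0.0035, 0], 5], [[0, 0, 0], [0, 0.004, 0], 5], [[0, 0, 0], [0, 0.004, 0], 5]])

```text
time: 23.15
ee_pos: [0.5436, -0.0911, 0.046]
tcp_rot: [-90.0, 0.0, 85.2]
wrist_force: [-0.4, -0.7, -0.7]
opening: 0.0106
```

Call:
play_rows(moves=[[[0, 0, 0], [0, 0.001, 0], 5], [[0, 0, 0], [0, 0.002, 0], 5], [[0, 0, 0], [0, 0.003, 0], 5], [[0, 0, 0], [0, 0.003, 0], 5], [[0, 0, 0], [0, 0.003, 0], 5]])

```text
time: 23.65
ee_pos: [0.5439, -0.0911, 0.0435]
tcp_rot: [-90.1, 0.0, 85.2]
wrist_force: [-1.1, 0.4, 5.9]
opening: 0.0113
```

Call:
play_rows(moves=[[[0, 0, 0], [0, -0.0005, 0], 12], [[0, 0, 0], [0, -0.001, 0], 25], [[0, 0, 0], [0, -0.002, 0], 40], [[0, 0, 0], [0, -0.01, 0], 40], [[0, 0, 0], [0, -0.035, 0], 40]])

```text
time: 24.15
ee_pos: [0.5421, -0.0908, 0.0762]
tcp_rot: [-89.8, -0.0, 85.2]
wrist_force: [1.0, -0.4, 0.0]
opening: 0.0341
```

Call:
play_rows(moves=[[[0, 0, 0], [0.01, -0.02, 0.02], 50], [[0, 0, 0], [0.02, -0.04, 0.05], 50], [[0, 0, 0], [0.03, -0.06, 0.07], 50], [[0, 0, 0], [0.03, -0.07, 0.08], 50], [[0, 0, 0], [0.03, -0.07, 0.08], 50]])

```text
time: 24.65
ee_pos: [0.4666, -0.0545, 0.1498]
tcp_rot: [-90.2, 0.0, 85.2]
wrist_force: [0.8, -0.7, -0.3]
opening: 0.0425
```

```bash
python3 - <<'E'
from h import *
snap('wrist','w20');dl([.4592,-.0565,.038],85.1)
E
```

```text
at [ 0.4669 -0.0547  0.1484] [-9.012e+01  1.000e-02  8.520e+01] F [ 0.5  0.2 -1.2] tq [-0.    0.03  0.04] op 0.0429 t 24.7
shift [-0.0024  0.1104  0.0077] turn [ 0.12  0.1  -0.01]
```

View pics/w20.png

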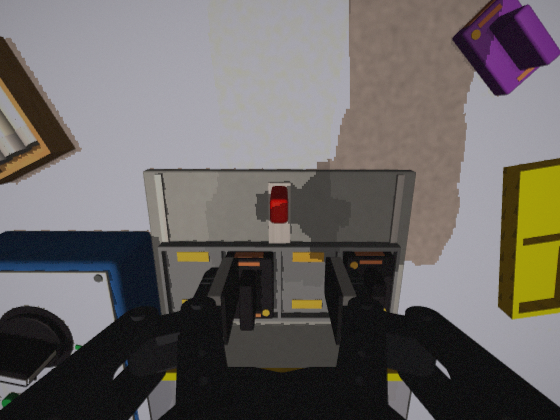

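Call:
play_rows(moves=[[[0, 0, 0], [-0.0024, 0.01, 0.0077], 45], [[0, 0, 0], [-0.0024, 0.03, 0.0077], 45], [[0, 0, 0], [-0.0024, 0.06, 0.0077], 45], [[0, 0, 0], [-0.0024, 0.09, 0.0077], 45], [[0, 0, 0], [-0.0024, 0.109, 0.0077], 45]])

```text
time: 25.2
ee_pos: [0.4576, -0.0565, 0.0351]
tcp_rot: [-89.8, -0.0, 85.2]
wrist_force: [0.3, 0.6, -0.1]
opening: 0.0384
```

Call:
play_rows(grip_force=40, moves=[[[0, 0, 0], [0, 0, 0], 45], [[0, 0, 0], [0, 0, 0], 30], [[0, 0, 0], [0, 0, 0], 5], [[0, 0, 0], [0, 0, 0], 5], [[0, 0, 0], [0, 0, 0], 5]])

```text
time: 25.7
ee_pos: [0.4593, -0.0562, 0.0397]
tcp_rot: [-90.1, -0.0, 85.2]
wrist_force: [1.3, 2.2, 0.7]
opening: 0.0133
```

```bash
python3 - <<'E'
from h import *
dl([.4592,-.0565,.038],85.1)
E
```

```text
at [ 0.4593 -0.0562  0.0397] [-9.011e+01 -1.000e-02  8.520e+01] F [1.3 2.2 0.7] tq [ 0.29 -0.28 -0.09] op 0.0133 t 25.7
shift [-0.0004  0.0017  0.    ] turn [0.11 0.1  0.01]
```

Call:
play_rows(moves=[[[0, 0, 0], [0, 0, -0.005], 5], [[0, 0, 0], [0, 0, -0.015], 5], [[0, 0, 0], [0, 0, -0.027], 5], [[0, 0, 0], [0, 0, -0.039], 5], [[0, 0, 0], [0, 0, -0.05], 5]])

```text
time: 26.2
ee_pos: [0.5093, -0.0605, 0.0397]
tcp_rot: [-90.1, 0.0, 85.2]
wrist_force: [-2.9, 1.2, 7.9]
opening: 0.0131
```

Call:
play_rows(moves=[[[0, 0, 0], [0, 0, -0.011], 5], [[0, 0, 0], [0, 0, -0.022], 5], [[0, 0, 0], [0, 0, -0.032], 5], [[0, 0, 0], [0, 0, -0.041], 5], [[0, 0, 0], [0, 0, -0.048], 5]])

```text
time: 26.7
ee_pos: [0.5572, -0.0646, 0.0397]
tcp_rot: [-90.1, 0.0, 85.2]
wrist_force: [-2.5, -0.0, 7.5]
opening: 0.0132
```

Call:
play_rows(moves=[[[0, 0, 0], [0, 0, -0.002], 5], [[0, 0, 0], [0, 0, -0.004], 5], [[0, 0, 0], [0, 0, -0.006], 5], [[0, 0, 0], [0, 0, -0.007], 5], [[0, 0, 0], [0, 0, -0.008], 5]])

```text
time: 27.2
ee_pos: [0.5614, -0.065, 0.0397]
tcp_rot: [-89.7, 0.0, 85.2]
wrist_force: [-25.0, 2.9, 21.4]
opening: 0.0132
```

```bash
python3 - <<'E'
from h import *
dl([.4592+.1046,-.0565-.0089,.038],85.1)
E
```

```text
at [ 0.5614 -0.065   0.0397] [-8.968e+01  2.000e-02  8.519e+01] F [-25.    2.9  21.4] tq [ 0.46  4.67 -0.06] op 0.0132 t 27.2
shift [-0.0002  0.0017 -0.0025] turn [-0.32  0.09 -0.02]
```

Call:
play_rows(moves=[[[0, 0, 0], [0, 0, -0.0005], 5], [[0, 0, 0], [0, 0, -0.001], 5], [[0, 0, 0], [0, 0, -0.0015], 5], [[0, 0, 0], [0, 0, -0.0015], 5], [[0, 0, 0], [0, 0, -0.0015], 5]])

```text
time: 27.7
ee_pos: [0.5614, -0.065, 0.0397]
tcp_rot: [-89.5, 0.0, 85.2]
wrist_force: [-30.4, 3.1, 23.5]
opening: 0.0134
```

```bash
python3 - <<'E'
from h import *
dl([.4592+.1046,-.0565-.0089,.038],85.1); snap('side','s21'); snap('scene','c21'); snap('wrist','w21')
a=cv2.imread('pics/s21.png'); b=cv2.imread('pics/c21.png')
cv2.imwrite('pics/s21c.png',cv2.resize(a[150:260,205:345],None,fx=5,fy=5,interpolation=cv2.INTER_CUBIC))
cv2.imwrite('pics/c21c.png',cv2.resize(b[200:320,145:325],None,fx=4.4,fy=4.4,interpolation=cv2.INTER_CUBIC))
E
```

```text
at [ 0.5614 -0.065   0.0397] [-8.953e+01  2.000e-02  8.518e+01] F [-30.4   3.1  23.5] tq [ 0.54  5.45 -0.11] op 0.0134 t 27.7
shift [-0.0002  0.0017 -0.0025] turn [-0.47  0.08 -0.02]
```

View pics/s21c.png

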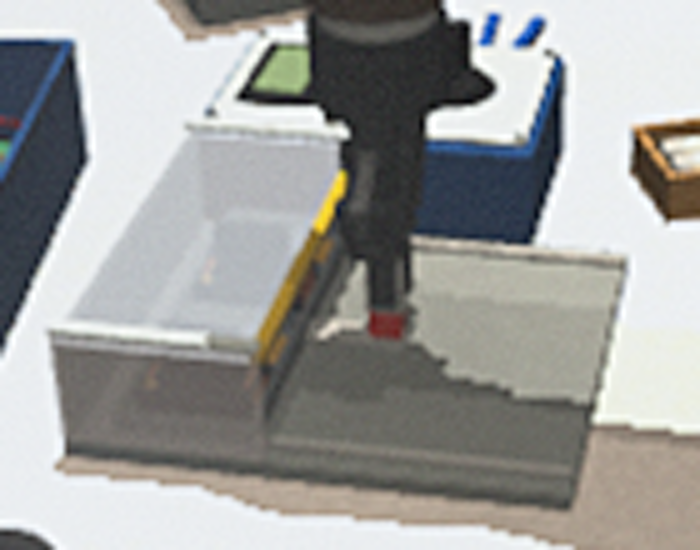

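View pics/c21c.png

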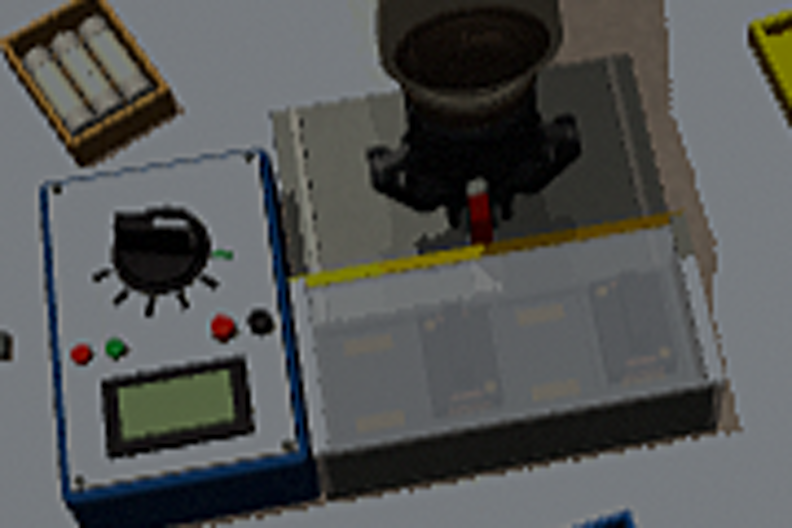

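View pics/w21.png

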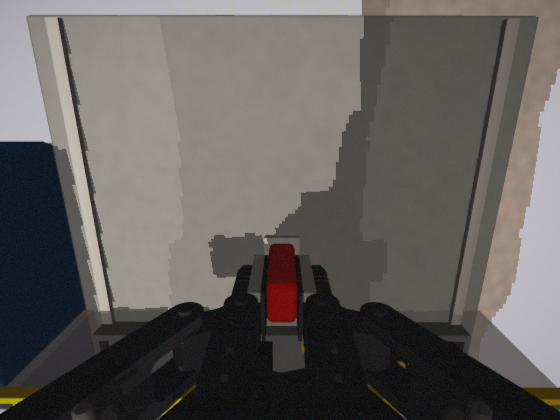

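```bash
python3 - <<'E'
from h import *
y=np.radians(-4.9); X=np.array([np.cos(y),np.sin(y)]);
h=np.array([.4592,-.0562])
for n in ['w5','w8','w14','w18','scene0','c21','side0']:
    w=ld(n); img=w['img'].astype(int)
    # sample along slide line offsets: yellow strip pixels
    for oy in (0.03,-0.03) :
        Y=np.array([-X[1],X[0]])
        res=[]
        for z in (.074,.079):
            hit=[]
            for s in np.arange(.11,.19,.0005):
                P=h+s*X+oy*Y; p=pj(w,[*P,z]); u,v=int(round(p[0])),int(round(p[1]))
                if 0<=u<560 and 0<=v<420:
                    r,g,b=img[v,u]
                    if r>80 and g>60 and b<60 and r-b>70: hit.append(s)
            res.append((round(min(hit),4),round(max(hit),4)) if hit else None)
        print(n,oy,res)
E
```

```text
w5 0.03 [(np.float64(0.1305), np.float64(0.1495)), (np.float64(0.1285), np.float64(0.147))]
w5 -0.03 [(np.float64(0.131), np.float64(0.15)), (np.float64(0.1285), np.float64(0.1475))]
w8 0.03 [(np.float64(0.143), np.float64(0.1515)), (np.float64(0.139), np.float64(0.147))]
w8 -0.03 [(np.float64(0.1435), np.float64(0.1515)), (np.float64(0.1395), np.float64(0.1475))]
w14 0.03 [(np.float64(0.142), np.float64(0.1435)), (np.float64(0.1395), np.float64(0.141))]
w14 -0.03 [(np.float64(0.142), np.float64(0.15)), (np.float64(0.1395), np.float64(0.1475))]
w18 0.03 [None, None]
w18 -0.03 [None, None]
scene0 0.03 [(np.float64(0.139), np.float64(0.1445)), (np.float64(0.1415), np.float64(0.147))]
scene0 -0.03 [(np.float64(0.1365), np.float64(0.145)), (np.float64(0.139), np.float64(0.1475))]
c21 0.03 [None, None]
c21 -0.03 [(np.float64(0.1365), np.float64(0.145)), (np.float64(0.139), np.float64(0.1475))]
side0 0.03 [(np.float64(0.1415), np.float64(0.147)), (np.float64(0.1385), np.float64(0.1465))]
side0 -0.03 [(np.float64(0.1395), np.float64(0.148)), (np.float64(0.139), np.float64(0.1445))]
```

Call:
play_rows(moves=[[[0, 0, 0], [0, 0, 0.004], 5], [[0, 0, 0], [0, 0, 0.005], 5], [[0, 0, 0], [0, 0, 0.005], 20], [[0, 0, 0], [0, 0, 0.005], 40], [[0, 0, 0], [0, 0, 0.005], 45]])

```text
time: 28.35
ee_pos: [0.5606, -0.0649, 0.0385]
tcp_rot: [-90.0, 0.0, 85.2]
wrist_force: [0.9, 0.2, -0.0]
opening: 0.0384
```

Call:
play_rows(moves=[[[0, 0, 0], [0, -0.02, 0], 50], [[0, 0, 0], [0, -0.05, 0], 50], [[0, 0, 0], [0.0, -0.08, 0], 50], [[0, 0, 0], [0.0024, -0.109, -0.0077], 50], [[0, 0, 0], [0.0024, -0.109, -0.0077], 50]])

```text
time: 28.85
ee_pos: [0.5707, -0.0631, 0.1519]
tcp_rot: [-90.4, 0.0, 85.2]
wrist_force: [-0.3, -0.2, -0.4]
opening: 0.0427
```

```bash
python3 - <<'E'
from h import *
dl([.5614,-.065,.038],85.1); snap('wrist','w22')
for n in ('w20','w22'):
    a=cv2.imread(f'pics/{n}.png'); cv2.imwrite(f'pics/{n}c.png',cv2.convertScaleAbs(cv2.resize(a[160:270,220:340],None,fx=5,fy=5,interpolation=cv2.INTER_CUBIC),alpha=1.5,beta=20))
cv2.imwrite('pics/w2022.png',np.hstack([cv2.imread('pics/w20c.png')[:,150:450],cv2.imread('pics/w22c.png')[:,150:450]]))
E
```

```text
at [ 0.5707 -0.0631  0.1519] [-9.036e+01  1.000e-02  8.520e+01] F [-0.3 -0.2 -0.4] tq [-0.    0.05  0.  ] op 0.0427 t 28.85
shift [-0.0026  0.1139  0.0098] turn [ 0.36  0.1  -0.01]
```

View pics/w2022.png

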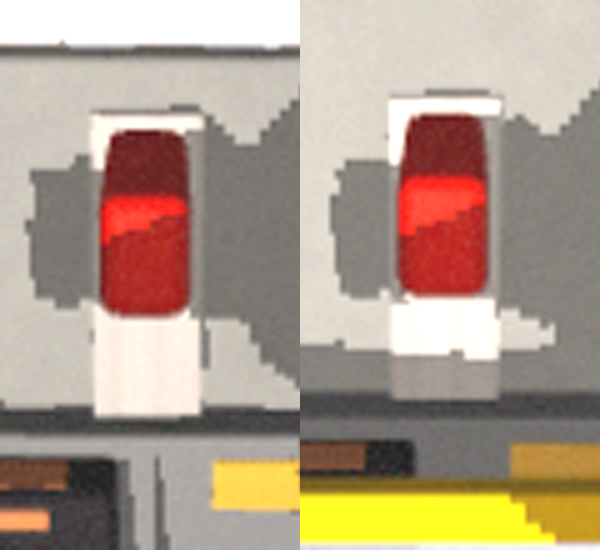

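View pics/w22.png

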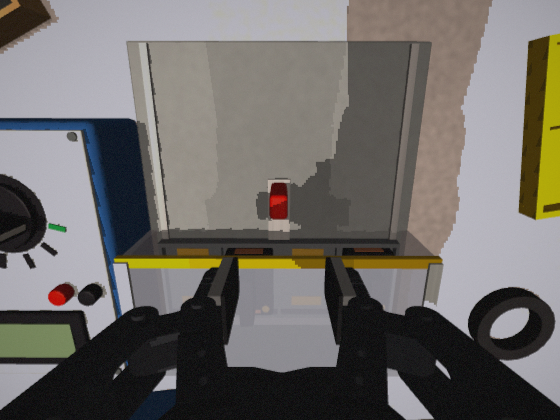

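```bash
python3 - <<'E'
from h import *
C=lambda x,y:(220+x/5-.4,160+y/5-.4)
for z in (.065,):
    a=[bp(ld('w20'),C(295,r),z) for r in (197,317)]; b=[bp(ld('w22'),C(292,r),z) for r in (178,297)]
    print(a,b,[np.linalg.norm((q-p)[:2]) for p,q in zip(a,b)])
w=ld('w22')
# yellow front edge at z .079 near handle column: top boundary rows ~480 
for r in (483,490,540,545): print(r,bp(w,C(292,r),.079),bp(w,C(292,r),.074))
E
```

```text
[array([ 0.45168132, -0.05557555,  0.065     ]), array([ 0.47049149, -0.0571975 ,  0.065     ])] [array([ 0.55365806, -0.06446697,  0.065     ]), array([ 0.57235675, -0.06609739,  0.065     ])] [np.float64(0.10236362275688171), np.float64(0.10225330454346071)]
483 [ 0.59673897 -0.06807703  0.079     ] [ 0.59914271 -0.06833889  0.074     ]
490 [ 0.59788301 -0.06817678  0.079     ] [ 0.60031345 -0.06844097  0.074     ]
540 [ 0.60615442 -0.068898    0.079     ] [ 0.60877791 -0.06917903  0.074     ]
545 [ 0.60699131 -0.06897097  0.079     ] [ 0.60963434 -0.0692537   0.074     ]
```

```bash
python3 - <<'E'
from h import *
dl([.5205,-.0615,.045],85.1)
E
```

```text
at [ 0.5697 -0.0631  0.1496] [-9.019e+01  1.000e-02  8.520e+01] F [ 0.2 -0.2 -0.9] tq [-0.   -0.01 -0.03] op 0.0425 t 28.9
shift [-0.0025  0.1044  0.0496] turn [ 0.19  0.1  -0.01]
```

Call:
play_rows(moves=[[[0, 0, 0], [0, 0, 0.02], 30], [[0, 0, 0], [-0.0025, 0, 0.045], 0], [[0, 0, 0], [-0.0025, 0.01, 0.05], 0], [[0, 0, 0], [-0.0025, 0.03, 0.05], 0], [[0, 0, 0], [-0.0025, 0.05, 0.05], 0]])

```text
time: 29.4
ee_pos: [0.5178, -0.0613, 0.0963]
tcp_rot: [-90.0, 0.0, 85.2]
wrist_force: [0.2, 0.1, 0.2]
opening: 0.0002
```

Call:
play_rows(moves=[[[0, 0, 0], [0, 0.02, 0], 0], [[0, 0, 0], [0, 0.04, 0], 0], [[0, 0, 0], [0, 0.053, 0], 0], [[0, 0, 0], [0, 0.053, 0], 0], [[0, 0, 0], [0, 0.053, -0.005], 0]])

```text
time: 29.9
ee_pos: [0.5232, -0.0618, 0.0449]
tcp_rot: [-90.0, 0.0, 85.2]
wrist_force: [-0.1, -0.7, -0.4]
opening: 0.0001
```

```bash
python3 - <<'E'
from h import *
dl([.5205,-.0615,.045],85.1);snap('wrist','w23')
E
```

```text
at [ 0.5232 -0.0618  0.0449] [-89.97   0.    85.19] F [-0.1 -0.7 -0.4] tq [-0.05  0.    0.02] op 0.0001 t 29.9
shift [ 0.     -0.0001  0.0027] turn [-0.03  0.09 -0.  ]
```

View pics/w23.png

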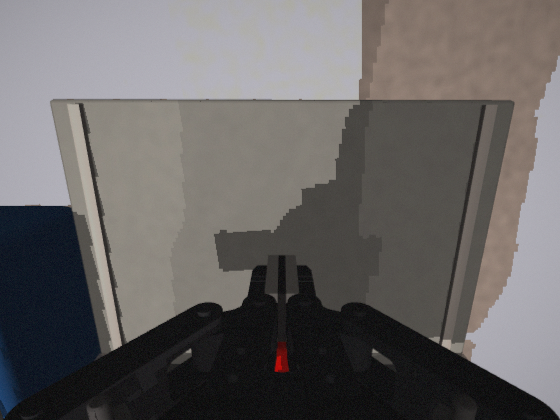

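Call:
play_rows(moves=[[[0, 0, 0], [0, 0, -0.005], 0], [[0, 0, 0], [0, 0, -0.01], 0], [[0, 0, 0], [0, 0, -0.014], 0], [[0, 0, 0], [0, 0, -0.016], 0], [[0, 0, 0], [0, 0, -0.017], 0]])

```text
time: 30.45
ee_pos: [0.5406, -0.0632, 0.0448]
tcp_rot: [-90.0, -0.0, 85.2]
wrist_force: [0.3, 0.1, -0.6]
opening: -0.0001
```

Call:
play_rows(moves=[[[0, 0, 0], [0, 0, -0.001], 0], [[0, 0, 0], [0, 0, -0.002], 0], [[0, 0, 0], [0, 0, -0.003], 0], [[0, 0, 0], [0, 0, -0.004], 0], [[0, 0, 0], [0, 0, -0.005], 0]])

```text
time: 30.95
ee_pos: [0.5431, -0.0634, 0.0448]
tcp_rot: [-89.7, 0.0, 85.2]
wrist_force: [-16.2, 2.1, 10.8]
opening: -0.0001
```

Call:
play_rows(moves=[[[0, 0, 0], [0, 0, -0.001], 0], [[0, 0, 0], [0, 0, -0.002], 0], [[0, 0, 0], [0, 0, -0.003], 0], [[0, 0, 0], [0, 0, -0.003], 0], [[0, 0, 0], [0, 0, -0.003], 0]])

```text
time: 31.45
ee_pos: [0.5432, -0.0634, 0.0447]
tcp_rot: [-89.4, 0.0, 85.2]
wrist_force: [-29.7, 2.1, 19.0]
opening: 0.0002
```

Call:
play_rows(moves=[[[0, 0, 0], [0, 0, 0.01], 0], [[0, 0, 0], [0, 0, 0.025], 0], [[0, 0, 0], [0, -0.03, 0.03], 10], [[0, 0, 0], [0, -0.08, 0.03], 40], [[0, 0, 0], [0, -0.13, 0.03], 50]])

```text
time: 31.95
ee_pos: [0.5176, -0.0612, 0.176]
tcp_rot: [-90.0, -0.0, 85.2]
wrist_force: [1.4, 0.1, 0.8]
opening: 0.0367
```

```bash
python3 - <<'E'
from h import *
dl([.5495,-.2616,.2],120)
E
```

```text
at [ 0.5176 -0.0612  0.176 ] [-89.95  -0.    85.19] F [1.4 0.1 0.8] tq [ 0.03 -0.06 -0.04] op 0.0367 t 31.95
shift [-0.197  -0.0241 -0.0485] turn [-5.000e-02 -3.481e+01  2.000e-02]
```

Call:
play_rows(moves=[[[0, -7, 0], [-0.03, -0.02, -0.008], 50], [[0, -15, 0], [-0.075, -0.024, -0.018], 50], [[0, -22, 0], [-0.12, -0.024, -0.03], 50], [[0, -29, 0], [-0.165, -0.024, -0.042], 50], [[0, -34.8, 0], [-0.192, -0.024, -0.048], 50]])

```text
time: 32.45
ee_pos: [0.5503, -0.2597, 0.1985]
tcp_rot: [-90.0, 0.0, 120.2]
wrist_force: [-0.0, 1.0, 0.8]
opening: 0.0425
```

```bash
python3 - <<'E'
from h import *
dl([.5495,-.2616,.2],160); snap('wrist','w24')
a=cv2.imread('pics/w24.png'); cv2.imwrite('pics/w24c.png',cv2.convertScaleAbs(cv2.resize(a[90:310,140:400],None,fx=3,fy=2.7) if 0 else cv2.resize(a[90:290,140:400],None,fx=3,fy=3,interpolation=cv2.INTER_CUBIC),alpha=1.5,beta=20))
E
```

```text
at [ 0.5503 -0.2597  0.1985] [-9.0000e+01  4.0000e-02  1.2018e+02] F [-0.   1.   0.8] tq [ 0.03 -0.04  0.02] op 0.0425 t 32.45
shift [-0.0013 -0.0015  0.0017] turn [-1.000e-02 -3.982e+01 -4.000e-02]
```

View pics/w24c.png

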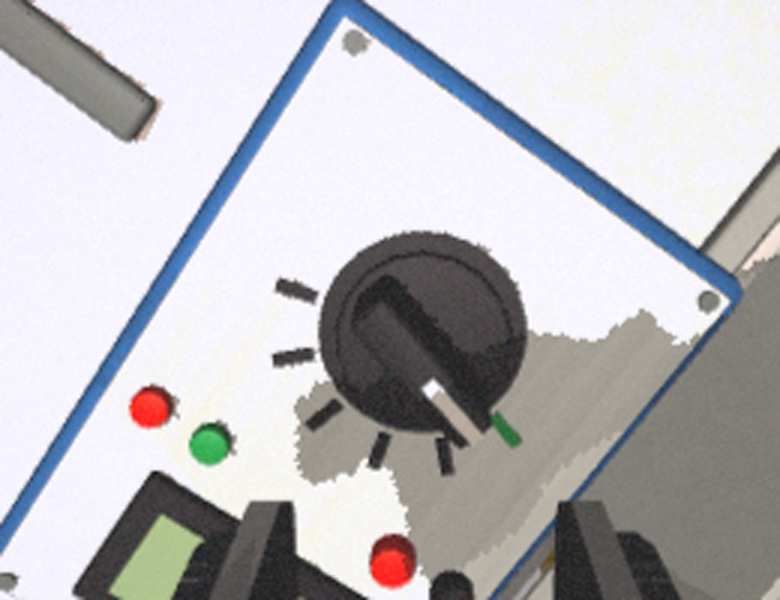

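```bash
python3 - <<'E'
from h import *
w=ld('w24'); C=lambda x,y:(140+x/3-.4,90+y/3-.4)
def ang(p,q,z):
    a,b=bp(w,C(*p),z)[:2],bp(w,C(*q),z)[:2]; d=b-a; return np.degrees(np.arctan2(d[1],d[0])),np.linalg.norm(d),a,b
print('line',ang((432,384),(476,442),.117)); print('bar edge',ang((400,275),(495,410),.117),ang((358,315),(470,445),.117))
print('green',ang((495,414),(516,445),.079))
E
```

```text
line (np.float64(66.00352920076236), np.float64(0.01906648692394522), array([ 0.54807395, -0.25929852]), array([ 0.55582791, -0.24187994]))
bar edge (np.float64(64.54413165408516), np.float64(0.041622172320371624), array([ 0.52817878, -0.27979867]), array([ 0.54606865, -0.24221732])) (np.float64(69.35728634882447), np.float64(0.04374415660332712), array([ 0.54186917, -0.28370649]), array([ 0.5572907 , -0.24277084]))
green (np.float64(63.53377502365435), np.float64(0.011704475804852874), array([ 0.55765184, -0.23202959]), array([ 0.56286817, -0.22155177]))
```

Call:
play_rows(moves=[[[0, -8, 0], [-0.0005, 0, 0.001], 50], [[0, -16, 0], [-0.001, 0, 0.0017], 50], [[0, -24, 0], [-0.001, 0, 0.0017], 50], [[0, -32, 0], [-0.001, 0, 0.0017], 50], [[0, -39.5, 0], [-0.001, 0, 0.0017], 50]])

```text
time: 33.0
ee_pos: [0.5492, -0.2584, 0.1988]
tcp_rot: [-90.0, 0.0, 159.8]
wrist_force: [-0.8, -0.8, 1.0]
opening: 0.0422
```

Call:
play_rows(moves=[[[0, 0, 0], [0, 0.02, 0], 50], [[0, 0, 0], [0, 0.05, 0], 50], [[0, 0, 0], [0, 0.08, 0], 50], [[0, 0, 0], [0, 0.08, 0], 50], [[0, 0, 0], [0, 0.08, 0], 50]])

```text
time: 33.5
ee_pos: [0.549, -0.2583, 0.1193]
tcp_rot: [-90.0, -0.0, 159.5]
wrist_force: [-0.3, -0.8, 0.4]
opening: 0.0429
```

```bash
python3 - <<'E'
from h import *
dl([.5492,-.2614,.094],160); snap('wrist','w25')
E
```

```text
at [ 0.549  -0.2583  0.1193] [-9.0000e+01 -2.0000e-02  1.5949e+02] F [-0.3 -0.8  0.4] tq [-0.02 -0.01 -0.02] op 0.0429 t 33.5
shift [-0.0013  0.0253  0.0029] turn [ 0.   -0.51  0.02]
```

View pics/w25.png

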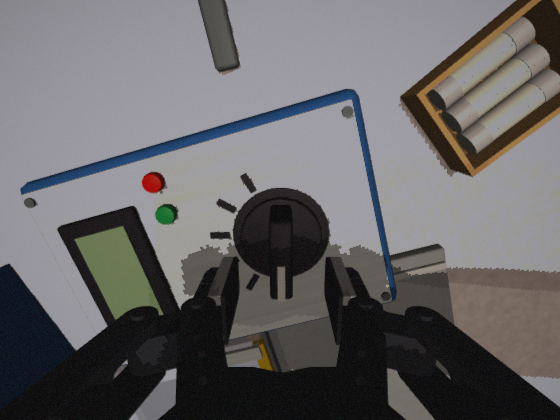

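Call:
play_rows(moves=[[[0, 0, 0], [-0.0003, 0.008, 0.0028], 50], [[0, 0, 0], [-0.0003, 0.018, 0.0028], 50], [[0, 0, 0], [-0.0003, 0.025, 0.0028], 50], [[0, 0, 0], [-0.0003, 0.025, 0.0028], 30], [[0, 0, 0], [-0.0003, 0.025, 0.0028], 20]])

```text
time: 34.05
ee_pos: [0.5483, -0.261, 0.0936]
tcp_rot: [-90.0, -0.0, 159.5]
wrist_force: [1.6, 0.5, 0.0]
opening: 0.0173
```

Call:
play_rows(grip_force=30, moves=[[[0, 0, 0], [0, 0, 0], 15], [[0, 0, 0], [0, 0, 0], 5], [[0, 0, 0], [0, 0, 0], 5], [[0, 0, 0], [0, 0, 0], 5], [[0, 0, 0], [0, 0, 0], 5]])

```text
time: 34.55
ee_pos: [0.5485, -0.2611, 0.0942]
tcp_rot: [-90.0, 0.0, 159.5]
wrist_force: [-3.6, 1.5, 4.7]
opening: 0.0111
```

```bash
python3 - <<'E'
from h import *
dl([.5495,-.2616,.094],160)
E
```

```text
at [ 0.5485 -0.2611  0.0942] [-9.000e+01  1.000e-02  1.595e+02] F [-3.6  1.5  4.7] tq [0.32 0.6  0.02] op 0.0111 t 34.55
shift [-0.0012  0.0002  0.0001] turn [ 0.   -0.5  -0.01]
```

Call:
play_rows(moves=[[[0, 4, 0], [0.0004, 0, 0], 5], [[0, 11, 0], [0.0004, 0, 0], 5], [[0, 18, 0], [0.0004, 0, 0], 5], [[0, 25, 0], [0.0004, 0, 0], 5], [[0, 30, 0], [0.0004, 0, 0], 5]])

```text
time: 35.05
ee_pos: [0.5488, -0.2614, 0.0942]
tcp_rot: [-90.0, 0.1, 129.2]
wrist_force: [0.9, -0.8, 2.7]
opening: 0.0113
```

```bash
python3 - <<'E'
from h import *
dl([.5492,-.2614,.094],100)
E
```

```text
at [ 0.5488 -0.2614  0.0942] [-9.0040e+01  1.0000e-01  1.2922e+02] F [ 0.9 -0.8  2.7] tq [-0.15 -0.25  0.05] op 0.0113 t 35.05
shift [-0.0003  0.0002 -0.0003] turn [ 0.07 29.22 -0.09]
```

Forces are small. Continue.

Call:
play_rows(moves=[[[0, 6, 0], [0, 0, 0], 5], [[0, 12, 0], [0, 0, 0], 5], [[0, 18, 0], [0, 0, 0], 5], [[0, 25, 0], [0, 0, 0], 5], [[0, 30, 0], [0, 0, 0], 5]])

```text
time: 35.55
ee_pos: [0.549, -0.2619, 0.0942]
tcp_rot: [-90.1, 0.1, 99.2]
wrist_force: [2.0, -3.2, 2.2]
opening: 0.0113
```

Call:
play_rows(moves=[[[0, 6, 0], [0, 0, 0], 5], [[0, 13, 0], [0, 0, 0], 5], [[0, 20, 0], [0, 0, 0], 5], [[0, 26, 0], [0, 0, 0], 5], [[0, 29, 0], [0, 0, 0], 5]])

```text
time: 36.05
ee_pos: [0.549, -0.2623, 0.0942]
tcp_rot: [-90.2, 0.1, 70.2]
wrist_force: [2.2, -5.3, 1.3]
opening: 0.0113
```

```bash
python3 - <<'E'
from h import *
dl([.5492,-.2614,.094],69.5)
E
```

```text
at [ 0.549  -0.2623  0.0942] [-90.16   0.11  70.23] F [ 2.2 -5.3  1.3] tq [-1.13 -0.36  0.01] op 0.0113 t 36.05
shift [0.0009 0.0002 0.0001] turn [ 0.16  0.73 -0.11]
```

Turned 89.3°. Release and let it snap in, then look.

Call:
play_rows(moves=[[[0, 0.5, 0], [-0.0005, 0, 0], 5], [[0, 0.5, 0], [-0.0005, 0, 0], 15], [[0, 0.5, 0], [-0.0005, 0, 0], 35], [[0, 0.5, 0], [-0.0005, -0.01, 0], 50], [[0, 0.5, 0], [-0.0005, -0.05, 0], 50]])

```text
time: 36.55
ee_pos: [0.546, -0.2604, 0.1405]
tcp_rot: [-89.6, -0.1, 70.0]
wrist_force: [1.0, -0.4, 0.8]
opening: 0.0427
```

Call:
play_rows(moves=[[[0, 0, 0], [0, -0.04, 0], 50], [[0, 0, 0], [0, -0.07, 0.01], 50], [[0, 0, 0], [0, -0.08, 0.01], 50], [[0, 0, 0], [0, -0.08, 0.01], 50], [[0, 0, 0], [0, -0.08, 0.01], 50]])

```text
time: 37.05
ee_pos: [0.5385, -0.2579, 0.2225]
tcp_rot: [-89.9, -0.0, 70.0]
wrist_force: [-0.2, 0.8, -0.6]
opening: 0.0426
```

```bash
python3 - <<'E'
from h import *
dl([.5492,-.2614,.094],69.5); snap('wrist','w26')
a=cv2.imread('pics/w26.png'); cv2.imwrite('pics/w26c.png',cv2.convertScaleAbs(cv2.resize(a[100:310,140:400],None,fx=2.85,fy=2.85,interpolation=cv2.INTER_CUBIC),alpha=1.5,beta=20))
E
```

```text
at [ 0.5385 -0.2579  0.2225] [-8.992e+01 -1.000e-02  7.001e+01] F [-0.2  0.8 -0.6] tq [-0.01 -0.02 -0.03] op 0.0426 t 37.05
shift [ 0.0004  0.1285 -0.0114] turn [-0.08  0.51  0.01]
```

View pics/w26c.png

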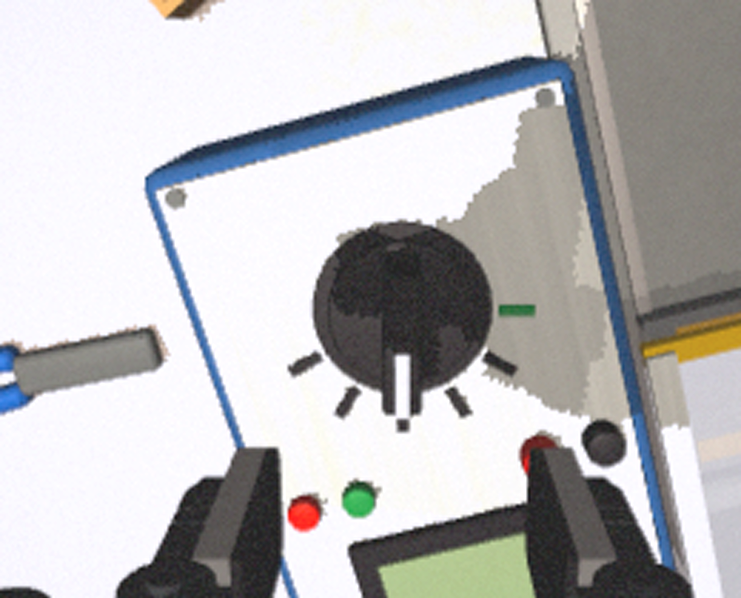

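Call:
play_rows(moves=[[[0, 0, 0], [0.03, -0.01, 0.03], 50], [[0, 0, 0], [0.07, -0.02, 0.06], 50], [[0, 0, 0], [0.11, -0.02, 0.09], 50], [[0, 0, 0], [0.14, -0.02, 0.11], 50], [[0, 0, 0], [0.15, -0.02, 0.12], 50]])

```text
time: 37.6
ee_pos: [0.476, -0.0734, 0.2426]
tcp_rot: [-89.9, -0.0, 70.1]
wrist_force: [-0.1, 0.4, 0.6]
opening: 0.0427
```

```bash
python3 - <<'E'
from h import *
dl([.5492,-.2614,.094],69.5); snap('wrist','w27');snap('scene','c27');snap('side','s27')
b=cv2.imread('pics/c27.png'); cv2.imwrite('pics/c27c.png',cv2.convertScaleAbs(cv2.resize(b[180:320,145:405],None,fx=3,fy=3,interpolation=cv2.INTER_CUBIC),alpha=1.5,beta=10))
E
```

```text
at [ 0.476  -0.0734  0.2426] [-8.989e+01 -1.000e-02  7.013e+01] F [-0.1  0.4  0.6] tq [-0.01 -0.   -0.01] op 0.0427 t 37.6
shift [-0.1519  0.1483 -0.133 ] turn [-0.11  0.63  0.01]
```

View pics/c27c.png

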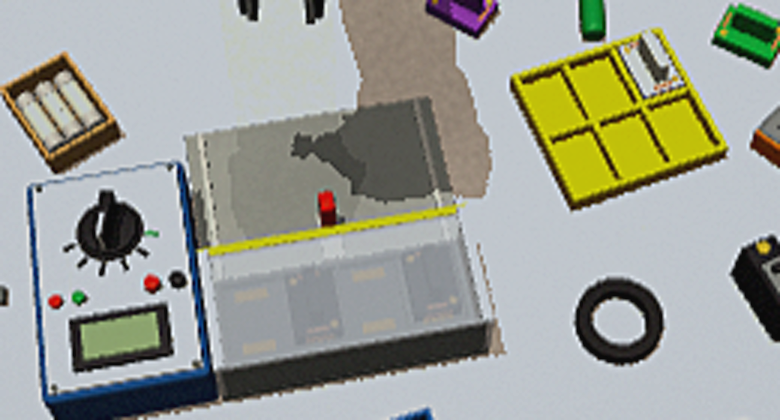

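View pics/s27.png

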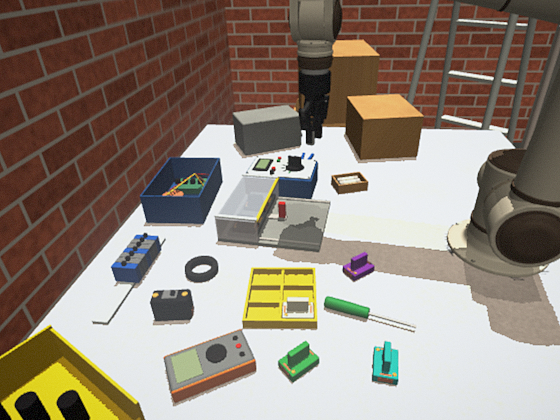

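View pics/w27.png

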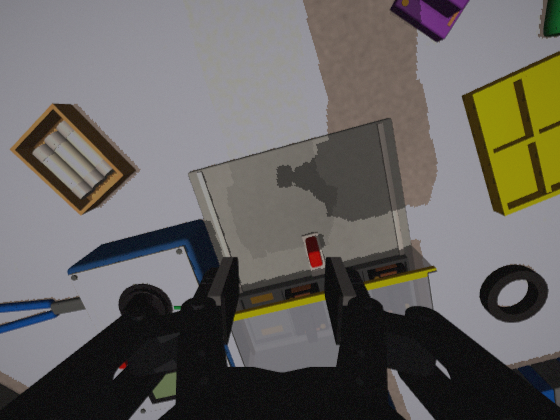

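Call:
play_rows(moves=[[[0, 0, 0], [0, 0, 0], 50], [[0, 0, 0], [0, 0, 0], 50], [[0, 0, 0], [0, 0, 0], 50], [[0, 0, 0], [0, 0, 0], 50], [[0, 0, 0], [0, 0, 0], 50]])

```text
time: 38.25
ee_pos: [0.4772, -0.0764, 0.2437]
tcp_rot: [-90.0, 0.0, 70.0]
wrist_force: [-0.2, 0.2, 1.6]
opening: 0.0431
```

```bash
python3 -c "
from h import *
print(job_done())"
```

```text
the job is handed in; nothing more can be done
None
```

The job is done and handed in at about 38 s of the 210 s allowed. I turned the selector back to its OFF stop and pulled the carriage out to its stop. Both black carriers present went into the carriage, in bays 4 and 2. I then pushed the carriage home and turned the selector clockwise about 90° from OFF.

**Last checks**
- **Selector:** the pointer sits on the third black mark.
- **Carriers:** both lie flat in their bays under the hood.
- **Tray and bench:** the white link is still in its pocket, and I saw nothing else moved. The gripper is clear of everything.

**What did not quite agree**
- **Selector start position:** it began about halfway between the second and third marks, not on a click.
- **Carriage travel:** I measured about 102–103 mm between the two ends, against the stated 105 mm. Both ends felt like hard stops (about 39 N out, 30 N in). A second push at home moved it no further. The handle measured about 35 mm from the hood edge, as it should be at home, so any shortfall is more likely at the out end.

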